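Find the empty kit box by its weight and hang it on the return hook

TASK

One of the three closed kit boxes on the bench has come back empty. Working along the row from left to right, raise just one end of each box a little by its handle, the other end staying on the bench, to feel its weight, and set it down again; then hang the empty box by its handle on the hook of the stand, at the middle of the handle so that it hangs level. Leave the two full boxes flat where they stood, and everything else alone.

Things in the scene. Friction and masses are not known exactly. Their poses are not given: they have to be found in the camera images.
- box_left: left one (largest y) of three alike grey steel kit boxes, 140 long (its x) x 56 wide (y), lid top 50 above the underside. Handle: arch of 10 mm rod along the length over the lid; bar axis 98 above the underside, straight from x = -43 to +43, legs at x = +-52, gap lid to bar 43. Origin: centre of the underside, z up; at the start +x points away from the robot, within 15 degrees
- box_middle: the middle one, same shape and frame. The shell under the lid is 136 x 52. Two of the three boxes are full (0.7 to 0.92 kg in all, packed about the middle), the third is empty (0.22 to 0.26 kg), a different one each time; they look alike
- box_right: the right one (smallest y), same shape and frame. A firm pinch on a handle carries a box level: to raise one end only, pinch the bar near that end and swing the grip about the box's far lower edge. 5 to 15 mm at the raised end is right
- stand: fixed steel return stand: a square tube 30 x 30, 224 high, on a foot plate 120 x 120 x 8, with one hook of 8 mm round bar reaching out near its top. Its frame's origin is on the bench plumb under the hook's seat; x points level from there to the tube, whose axis (and the foot's middle) is at x = 100; z up
- hook_seat (a point): where the axis of a hung handle bar rests: 190 above the stand's origin; axes as the stand's (x back to the tube, y across the hook). The hook's top is 5 below this point for 12 either way along x; toward the tube it rises 4; its free end turns up, the nose ending 38 out along -x, its top 15 above this point. A hung box clears the bench by 90
- tape_roll: bystander: yellow roll of tape lying flat, 69 across, 24 high; origin: centre of the underside
- ink_pad: bystander: blue closed ink pad, 62 x 97 x 17; origin: centre of the underside
- stamp: bystander: hand stamp, 25 x 46 x 73 high, standing; origin: centre of the underside

How it is judged:
On the way, in this order (a step that is already met when the one before it is completed fails the run):
1. one end of the left box is raised (more than 2 degrees) while the other end stays down on the bench (to a few mm) (((angle between box_left's own z axis and vertical between 0.035 and 0.06 rad and height (world z) of box_left below 0.006 m) or (angle between box_left's own z axis and vertical between 0.06 and 0.09 rad and height (world z) of box_left below 0.008 m) or (angle between box_left's own z axis and vertical between 0.09 and 0.14 rad and height (world z) of box_left below 0.0115 m) or (angle between box_left's own z axis and vertical between 0.14 and 0.25 rad and height (world z) of box_left below 0.02 m))), for 0.1 s.
2. one end of the middle box is raised (more than 2 degrees) while the other end stays down on the bench (to a few mm) (((angle between box_middle's own z axis and vertical between 0.035 and 0.06 rad and height (world z) of box_middle below 0.006 m) or (angle between box_middle's own z axis and vertical between 0.06 and 0.09 rad and height (world z) of box_middle below 0.008 m) or (angle between box_middle's own z axis and vertical between 0.09 and 0.14 rad and height (world z) of box_middle below 0.0115 m) or (angle between box_middle's own z axis and vertical between 0.14 and 0.25 rad and height (world z) of box_middle below 0.02 m))), for 0.1 s.
3. one end of the right box is raised (more than 2 degrees) while the other end stays down on the bench (to a few mm) (((angle between box_right's own z axis and vertical between 0.035 and 0.06 rad and height (world z) of box_right below 0.006 m) or (angle between box_right's own z axis and vertical between 0.06 and 0.09 rad and height (world z) of box_right below 0.008 m) or (angle between box_right's own z axis and vertical between 0.09 and 0.14 rad and height (world z) of box_right below 0.0115 m) or (angle between box_right's own z axis and vertical between 0.14 and 0.25 rad and height (world z) of box_right below 0.02 m))), for 0.1 s.
At the end, for the whole second after the job is handed in: The empty box hangs at rest by its handle on the hook (hook load 1 to 4.2 N), its middle within 22 mm of the seat, under 14 degrees out of level, its underside 70 to 115 mm above the bench; the other two stand flat on the bench within 25 mm of where they stood (((horizontal distance between box_left and hook_seat below 0.022 m and height (world z) of box_left between 0.07 and 0.115 m and angle between box_left's own z axis and vertical below 0.25 rad and contact force between box_left and stand between 1 and 4.2 N and linear speed of box_left below 0.05 m/s and distance of each of box_middle, box_right from where it was at the start of the episode below 0.025 m and angle between each of box_middle, box_right's own z axis and vertical below 0.03 rad and height (world z) of each of box_middle, box_right below 0.008 m) or (horizontal distance between box_middle and hook_seat below 0.022 m and height (world z) of box_middle between 0.07 and 0.115 m and angle between box_middle's own z axis and vertical below 0.25 rad and contact force between box_middle and stand between 1 and 4.2 N and linear speed of box_middle below 0.05 m/s and distance of each of box_left, box_right from where it was at the start of the episode below 0.025 m and angle between each of box_left, box_right's own z axis and vertical below 0.03 rad and height (world z) of each of box_left, box_right below 0.008 m) or (horizontal distance between box_right and hook_seat below 0.022 m and height (world z) of box_right between 0.07 and 0.115 m and angle between box_right's own z axis and vertical below 0.25 rad and contact force between box_right and stand between 1 and 4.2 N and linear speed of box_right below 0.05 m/s and distance of each of box_left, box_middle from where it was at the start of the episode below 0.025 m and angle between each of box_left, box_middle's own z axis and vertical below 0.03 rad and height (world z) of each of box_left, box_middle below 0.008 m))); the robot touches nothing.
It fails at once if a box is tipped over by more than 25 degrees (angle between any of box_left, box_middle, box_right's own z axis and vertical above 0.44 rad).
It fails at once if a bystander (tape roll, ink pad, stamp) is shifted by more than 30 mm (distance of any of tape_roll, ink_pad, stamp from where it was at the start of the episode above 0.03 m).
It also fails if it takes over 66 s, if anything falls off the work surface, if the arm or the gripper's body presses on something with over 40 N, if the wrist force passes 120 N, or if a joint passes its speed limit or range.

ROBOT

A 7-joint arm with a two-finger parallel gripper is mounted at the origin on a cart in front of the work surface, level with it; the furniture and walls round the work are solid. World frame = base frame: x ahead of the robot, y to its left, z up, the work surface at z = 0. Lengths are in m, angles in rad, forces in N, time in s.
With the tool pointing down it reaches from about 0.4 to 0.85 m from the base axis. Payload 4.5 kg.
Tool frame: the origin (TCP) lies midway between the tips of the shut fingers; the grasp point (between the pads) lies r.grip_point_offset behind it (r.grip_point_offset is the distance from the TCP to the grasp point, in m); z points along the fingers, y is the line along which they close (so a half turn about z gives the same grasp; the last joint's range is limited). The gripper opens to 88 mm and grips with 3 to 60 N. Pads are 18 mm wide; open, the fingers measure 123 mm over their backs; the gripper's body (75 mm by 187 mm) begins 45 mm behind the grasp point.
Start: joints at [1.27, 0.689, -0.195, 1.565, 0.157, 0.902, -0.215], TCP at [0.205, -0.59, 0.239] pointing down, gripper open.
Joint ranges: [-3.01, 3.01], [-0.46, 2.08], [-1.47, 1.51], [0.13, 2.56], [-1, 4.14], [0.04, 2.09], [-2.66, 2.66]. Speed limits (rad/s): [2.57, 2.57, 3.14, 3.14, 3.14, 3.14, 3.14].

INTERFACE

Orientations are given as a unit quaternion [x, y, z, w].
In Python, from plant import r gives the robot as it stands.
- The arm moves only by the shell command python3 -m jog 'ROWS' [FORCE]. ROWS is JSON, a list of rows, each an object of numbers: "wx", "wy", "wz": the turn, a rotation vector about the world's x, y, z as a fraction of full scale; "dx", "dy", "dz": the shift along the world's x, y, z as a fraction of full scale; "hand": the closure, from 0 (fully open) to 1 (shut). In form: [{"wx": .., "wy": .., "wz": .., "dx": .., "dy": .., "dz": .., "hand": ..}, ...]. A call has 1 to 5 rows; each row shifts and turns the commanded pose from where the row before left it; what a row does not reach is not made up. Full scale, the value 1, is 0.25 m for a shift and 2 rad for a turn. A row lasts 1/12 s, in which the tool goes at most 41.7 mm and 7.16 degrees, less where a joint would pass 70% of its speed; a pose out of reach is approached as far as the arm can. A call with a number of a shift or a turn outside -1 to 1 is refused whole. A call with a gripper value outside its range is refused whole. The fingers move at their own pace and stop on an object; FORCE is the grip in N (left out, the last holds). Time passes only in rows, so rows that do not move let the fingers close. It gives the time, the measured TCP pose, the force, the opening and the grip force at its end, in the units of the state.
- r.get_state(): the state, without advancing time (a new reading comes with each control period).
- r.snapshot(name): name is "scene" or "top" or "wrist"; returns the picture (384x512x3 uint8, red, green, blue); there is no depth.
- r.camera_info(name): a dict with "mtx" (3x3 intrinsics, pixels), "k1" (the pictures are not rectified: a ray, as slopes to the right and down, at radius r is drawn at 1 + k1 r^2 times it, then the intrinsics apply), "R" (3x3) and "t" (3): a world point X has camera coordinates R X + t. Camera axes: x right, y down, z forward; pixel columns grow to the right and rows downward; lengths in m; the calibration is good to about 2 mm. A picture is of the moment at which its call begins: read the wrist's pose just before it. camera_info takes no time and is no camera call; for the wrist camera it gives the pose at the moment of the call.
- r.finish_job(): hands the job in; it is judged then, once.
Trained networks look in the newest picture that a camera, given by its name, has taken for a name from the list of things; names that differ only in an ending like _2 or _b are one class to them, and where a whole thing is asked for, a point or a joint stands for the part that bears it (a point fixed in the world has none). Each returns a list of dicts, best first, with "p" (0 to 1); they miss things now and then, are a little off and sometimes report something else, mostly with a low value. They report only what shows in the picture. A call takes as long as a camera call.
- r.search_frame(camera, query): "bbox" ([left, top, right, bottom] in pixels, round what is visible of it).
- r.masks_of(camera, query): "region" (384x512 bool, what is visible of it) and "bbox" ([left, top, right, bottom] in pixels, round what is visible of it).
The state is a dict: "clock": time; "q": joint angles; "qd": joint speeds; "joint_torque": joint torques, N m; "tool_pos": TCP position; "eef_rot": TCP orientation; "contact_force": force on the tool from outside, world axes, zero at the start; "moment": the same for the moment, N m; "opening": opening from 0.0 (shut) to 1.0 (fully open); "finger_force": force on a finger pad.
Only numpy, scipy, OpenCV 4.12 (cv2) and the standard library are available. Lean on these libraries where they do the work, as an engineer would, in place of code of your own. Each camera call takes 0.05 s, during which the arm holds its last target. There are 200 camera calls.

## Working session

There is one attempt and no reset: what is moved stays moved. The work goes in short steps, Python scripts to look and compute and a shell command to move; the robot and the scene stay as the last step left them, time stands still between calls to the robot, and variables do not carry over. Pictures are saved under pics/ and viewed, at most 13 in all, crops included, and the job is handed in when it is done.

```bash
ls; mkdir -p pics; python3 - <<'E'
from plant import r
import cv2,numpy as np
s=r.get_state();print({k:np.round(v,3) for k,v in s.items()}, r.grip_point_offset)
for c in ['scene','top']:
    im=r.snapshot(c);cv2.imwrite(f'pics/{c}0.png',im[...,::-1])
    ci=r.camera_info(c);print(c,ci)
    for q in ['box_left','stand','tape_roll','ink_pad','stamp']:
        print(q,[(np.round(d['bbox']).tolist(),round(d['p'],2)) for d in r.search_frame(c,q)][:4])
a=cv2.imread('pics/scene0.png');b=cv2.imread('pics/top0.png')
cv2.imwrite('pics/both.png',cv2.resize(np.vstack([a,b]),(448*1,672))[:600] if 0 else np.hstack([cv2.resize(a,(400,300)),cv2.resize(b,(400,300))]))
E
```

```text
pics
{'clock': np.float64(0.0), 'q': array([ 1.27 ,  0.69 , -0.195,  1.566,  0.157,  0.902, -0.215]), 'qd': array([ 0.001, -0.001, -0.001, -0.002,  0.002,  0.   , -0.   ]), 'joint_torque': array([-0.0000e+00, -5.2756e+01, -1.2670e+00, -1.5343e+01, -5.3000e-02,
        7.0000e-03,  0.0000e+00]), 'tool_pos': array([ 0.205, -0.59 ,  0.238]), 'eef_rot': array([ 0.986,  0.167, -0.   , -0.001]), 'contact_force': array([-0.44 ,  0.21 ,  1.095]), 'moment': array([-0.012,  0.001,  0.006]), 'finger_force': np.float64(0.0), 'opening': np.float64(0.998)} 0.0187
scene {'mtx': array([[425.23688644,   0.        , 257.47920185],
       [  0.        , 425.23688644, 190.78090222],
       [  0.        ,   0.        ,   1.        ]]), 'k1': -0.1064508191551076, 'R': array([[-0.89418091, -0.44761937, -0.00879719],
       [-0.28790988,  0.5899649 , -0.75435357],
       [ 0.34285331, -0.67199577, -0.65640939]]), 't': array([0.61078441, 0.10420101, 1.47883391])}
box_left [([248.0, 210.0, 293.0, 245.0], 0.73)]
stand [([239.0, 209.0, 291.0, 301.0], 0.92)]
tape_roll [([313.0, 159.0, 330.0, 175.0], 0.7)]
ink_pad [([198.0, 221.0, 226.0, 250.0], 0.58)]
stamp [([230.0, 283.0, 240.0, 310.0], 0.61)]
top {'mtx': array([[387.94242773,   0.        , 253.2796936 ],
       [  0.        , 387.94242773, 191.27289241],
       [  0.        ,   0.        ,   1.        ]]), 'k1': -0.1337717927867614, 'R': array([[ 0.02399066, -0.99942845,  0.02381643],
       [-0.99916477, -0.024759  , -0.03250788],
       [ 0.03307897, -0.02301666, -0.99918768]]), 't': array([0.2230626 , 0.56710138, 1.20892723])}
box_left [([218.0, 197.0, 243.0, 243.0], 0.88)]
stand []
tape_roll [([350.0, 219.0, 376.0, 240.0], 0.76)]
ink_pad [([185.0, 151.0, 214.0, 169.0], 0.81)]
stamp [([128.0, 218.0, 147.0, 226.0], 0.55)]
```

View pics/scene0.png

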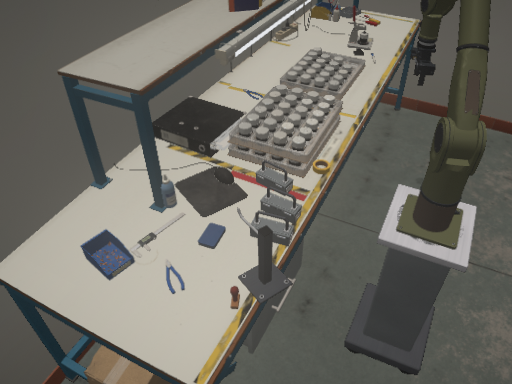

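View pics/top0.png

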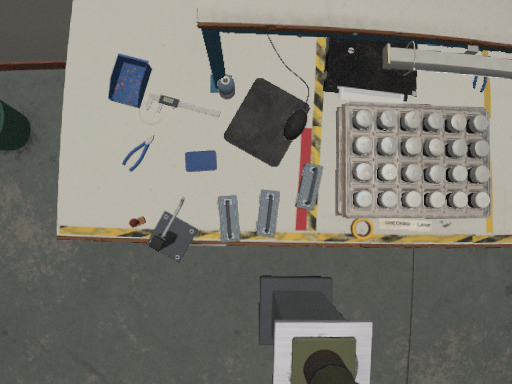

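```bash
cat > h.py <<'E'
from plant import r
import numpy as np, cv2
from scipy.optimize import least_squares
def proj(ci,X):
    c=np.atleast_2d(X)@ci['R'].T+ci['t']; s=c[:,:2]/c[:,2:]
    s=s*(1+ci['k1']*(s**2).sum(1,keepdims=True))
    return s@np.diag([ci['mtx'][0,0],ci['mtx'][1,1]])+ci['mtx'][:2,2]
def ray(ci,uv):
    d=np.array([ci['k1'],0,0,0,0.])
    n=cv2.undistortPoints(np.array([[uv]],float),ci['mtx'],d)[0,0]
    D=ci['R'].T@np.array([n[0],n[1],1]);return -ci['R'].T@ci['t'],D
def atz(ci,uv,z):
    o,D=ray(ci,uv);return o+D*(z-o[2])/D[2]
def tri(obs):
    A=0;b=0
    for ci,uv in obs:
        o,D=ray(ci,uv);D=D/np.linalg.norm(D);P=np.eye(3)-np.outer(D,D);A=A+P;b=b+P@o
    return np.linalg.solve(A,b)
E
python3 - <<'E'
from h import *
for c in ['top','scene']:
    for q in ['box_left','box_middle','box_right','stand']:
        for d in r.masks_of(c,q)[:3]:
            m=d['region'];ys,xs=np.nonzero(m)
            print(c,q,d['bbox'],round(d['p'],2),m.sum(),cv2.minAreaRect(np.c_[xs,ys].astype(np.float32)))
E
```

```text
top box_left [217.5, 198.0, 241.7, 245.3] 0.92 888 ((228.48638916015625, 218.8158416748047), (46.46529006958008, 19.612932205200195), 85.76361083984375)
top box_left [350.7, 218.2, 374.2, 239.3] 0.31 269 ((362.0, 228.5), (21.0, 22.0), 90.0)
top box_middle [255.2, 191.8, 280.6, 237.8] 0.93 860 ((267.13079833984375, 212.953857421875), (19.597488403320312, 46.26495361328125), 7.125016689300537)
top box_right [297.1, 164.2, 325.1, 212.3] 0.96 869 ((309.16192626953125, 186.05075073242188), (19.720277786254883, 45.89017105102539), 11.689369201660156)
top stand [148.0, 200.7, 200.4, 260.7] 0.57 1432 ((176.0735321044922, 228.5441131591797), (37.72968673706055, 57.795021057128906), 30.963754653930664)
scene box_left [247.4, 209.2, 290.2, 247.1] 0.69 716 ((272.4871826171875, 227.82958984375), (42.59999465942383, 26.599998474121094), 16.26020622253418)
scene box_middle [263.5, 183.4, 301.1, 222.8] 0.75 858 ((281.8275146484375, 203.94676208496094), (42.145355224609375, 25.797582626342773), 23.498565673828125)
scene box_right [254.0, 158.8, 292.8, 194.9] 0.84 730 ((274.9488830566406, 176.89051818847656), (38.95870590209961, 24.434627532958984), 19.983104705810547)
scene stand [238.9, 209.6, 291.9, 303.8] 0.87 1907 ((254.95875549316406, 253.5927734375), (95.41664123535156, 48.031394958496094), 68.96248626708984)
```

```bash
python3 - <<'E'
from h import *
T=r.camera_info('top');S=r.camera_info('scene')
for q in ['box_left','box_middle','box_right']:
    m=r.masks_of('top',q)[0]['region'];ys,xs=np.nonzero(m)
    # undistort to plane z=.05
    P=np.array([atz(T,(x,y),.05)[:2] for x,y in zip(xs,ys)]);R=cv2.minAreaRect((P*1000).astype(np.float32));print(q,R,P.mean(0))
    m2=r.masks_of('scene',q)[0]['region'];y2,x2=np.nonzero(m2)
    print('tri centroid',tri([(T,(xs.mean(),ys.mean())),(S,(x2.mean(),y2.mean()))]))
for n,uv in dict(hooktip=(183,198),tubetop=(163,240)).items(): print(n,atz(T,uv,.2))
for n,uv in dict(hooktip=(240,210),tubetop=(265,228)).items(): print(n,atz(S,uv,.2))
for n,uv in dict(a=(181,262),b=(200,236)).items(): print(n,atz(T,uv,.008))
for q in ['tape_roll','ink_pad','stamp']:
    b=r.search_frame('top',q)[0]['bbox'];print(q,atz(T,((b[0]+b[2])/2,(b[1]+b[3])/2),.02))
t=r.snapshot('top')[170:270,120:330];s=r.snapshot('scene')[150:320,190:310]
cv2.imwrite('pics/crop1.png',np.vstack([cv2.resize(t,(798,380),interpolation=3),cv2.copyMakeBorder(cv2.resize(s,(155,220),interpolation=3),0,0,0,798-155,0)])[...,::-1])
E
```

```text
box_left ((475.20672607421875, 310.5589904785156), (140.02842712402344, 59.09363555908203), 5.66507625579834) [0.47510776 0.31018778]
tri centroid [0.47146531 0.30933101 0.03496968]
box_middle ((495.68829345703125, 194.39938354492188), (59.3378791809082, 139.78317260742188), 84.16580200195312) [0.49655482 0.19289967]
tri centroid [0.49562821 0.19162154 0.03315206]
box_right ((580.297119140625, 68.16529083251953), (60.387630462646484, 139.96498107910156), 79.38932800292969) [0.57931656 0.0686407 ]
tri centroid [0.57974415 0.06567777 0.03298317]
hooktip [0.53278699 0.42590216 0.2       ]
tubetop [0.42082455 0.47598076 0.2       ]
hooktip [0.52313843 0.42931426 0.2       ]
tubetop [0.42608317 0.46265591 0.2       ]
a [0.33470131 0.45749025 0.008     ]
b [0.41769449 0.399793   0.008     ]
tape_roll [ 0.44971758 -0.11247393  0.02      ]
ink_pad [0.65533128 0.40738334 0.02      ]
stamp [0.45781048 0.59499456 0.02      ]
```

View pics/crop1.png

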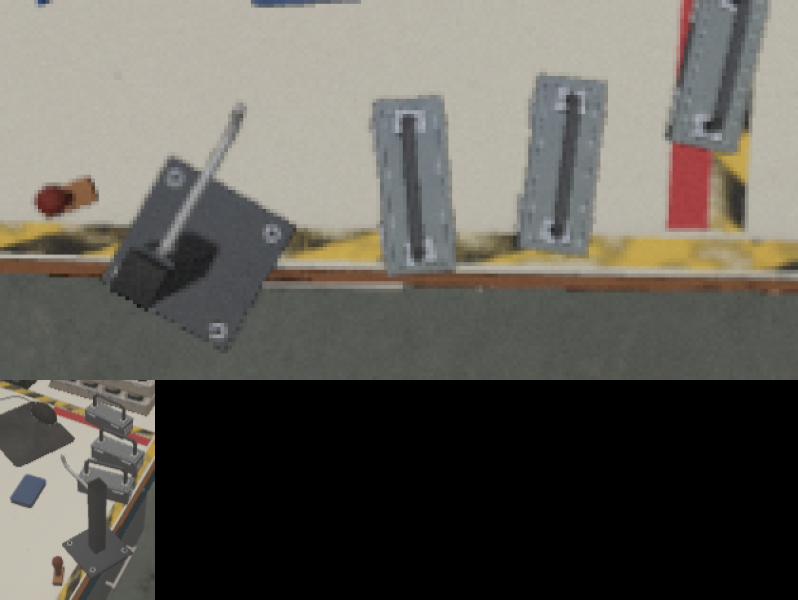

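```bash
python3 - <<'E'
from h import *
T=r.camera_info('top');S=r.camera_info('scene')
c=lambda x,y:(120+(x-1.5)/3.8,170+(y-1.5)/3.8)
F=np.array([atz(T,c(*p),.008) for p in [(170,157),(295,227),(226,352),(103,278)]]);print(F,F.mean(0));print([np.linalg.norm(F[i]-F[i-1]) for i in range(4)])
e=(F[0]+F[1]-F[2]-F[3])/2;print('dir',np.degrees(np.arctan2(e[1],e[0])))
print('tubetop',atz(T,c(143,278),.224))
print('nose',atz(T,c(239,107),.205),'root',atz(T,c(168,252),.19))
n=(190+64/155*120,150+76/220*170) ; print(n)
print(tri([(T,c(239,107)),(S,(190+63*120/155,150+(457-380)*170/220))]))
print('cam',-T['R'].T@T['t'])
st=r.get_state();W=r.camera_info('wrist');print('wristcam',-W['R'].T@W['t'],W['R'],W['mtx'][0,0],W['k1'])
E
```

```text
[[0.4930205  0.51380611 0.008     ]
 [0.43824561 0.40894381 0.008     ]
 [0.33377719 0.46351216 0.008     ]
 [0.39168168 0.56711706 0.008     ]] [0.41418124 0.48834479 0.008     ]
[np.float64(0.11450595171944132), np.float64(0.11830634248928833), np.float64(0.11786159919788786), np.float64(0.11868826960605415)]
dir -27.662465750614377
tubetop [0.41561783 0.4858311  0.224     ]
nose [0.53331785 0.42644751 0.205     ] root [0.43075756 0.47611752 0.19      ]
(239.5483870967742, 208.72727272727272)
[0.53135684 0.42674911 0.19656526]
cam [0.52128624 0.26480143 1.2210679 ]
wristcam [ 0.2867171  -0.5629746   0.38483538] [[ 3.27642761e-01 -9.44801305e-01 -8.46209835e-04]
 [-8.93581935e-01 -3.10171305e-01  3.24507454e-01]
 [-3.06857536e-01 -1.05566360e-01 -9.45882760e-01]] 319.7682068741951 0.0015338178970200763
```

```bash
for i in 1 2; do python3 -m jog '[{"dx":0.045,"dy":0.15,"dz":0.02,"hand":0},{"dx":0.045,"dy":0.15,"dz":0.02,"hand":0},{"dx":0.045,"dy":0.15,"dz":0.02,"hand":0},{"dx":0.045,"dy":0.15,"dz":0.02,"hand":0},{"dx":0.045,"dy":0.15,"dz":0.02,"hand":0}]'; done
```

```text
invalid input
invalid input
```

```bash
python3 -m jog '[{"wx":0,"wy":0,"wz":0,"dx":0.045,"dy":0.15,"dz":0.02,"hand":0},{"wx":0,"wy":0,"wz":0,"dx":0.045,"dy":0.15,"dz":0.02,"hand":0},{"wx":0,"wy":0,"wz":0,"dx":0.045,"dy":0.15,"dz":0.02,"hand":0},{"wx":0,"wy":0,"wz":0,"dx":0.045,"dy":0.15,"dz":0.02,"hand":0},{"wx":0,"wy":0,"wz":0,"dx":0.045,"dy":0.15,"dz":0.02,"hand":0}]'
```

```text
clock: 1.97
tool_pos: [0.2619, -0.4011, 0.264]
eef_rot: [0.986, 0.166, 0.0, 0.0]
contact_force: [0.9, 0.2, 0.0]
opening: 0.997
finger_force: 0.0
```

```bash
python3 -m jog '[{"wx":0,"wy":0,"wz":-0.023,"dx":0.045,"dy":0.15,"dz":0.018,"hand":0},{"wx":0,"wy":0,"wz":-0.023,"dx":0.045,"dy":0.15,"dz":0.018,"hand":0},{"wx":0,"wy":0,"wz":-0.023,"dx":0.045,"dy":0.15,"dz":0.018,"hand":0},{"wx":0,"wy":0,"wz":-0.023,"dx":0.045,"dy":0.15,"dz":0.018,"hand":0},{"wx":0,"wy":0,"wz":-0.023,"dx":0.045,"dy":0.15,"dz":0.018,"hand":0}]'
python3 -m jog '[{"wx":0,"wy":0,"wz":0,"dx":0.045,"dy":0.15,"dz":0.018,"hand":0},{"wx":0,"wy":0,"wz":0,"dx":0.045,"dy":0.15,"dz":0.018,"hand":0},{"wx":0,"wy":0,"wz":0,"dx":0.045,"dy":0.15,"dz":0.018,"hand":0},{"wx":0,"wy":0,"wz":0,"dx":0.045,"dy":0.15,"dz":0.018,"hand":0},{"wx":0,"wy":0,"wz":0,"dx":0.045,"dy":0.15,"dz":0.018,"hand":0}]'
python3 -m jog '[{"wx":0,"wy":0,"wz":0,"dx":0.045,"dy":0.15,"dz":0.018,"hand":0},{"wx":0,"wy":0,"wz":0,"dx":0.045,"dy":0.15,"dz":0.018,"hand":0},{"wx":0,"wy":0,"wz":0,"dx":0.045,"dy":0.08,"dz":0.018,"hand":0},{"wx":0,"wy":0,"wz":0,"dx":0.0,"dy":0,"dz":0,"hand":0},{"wx":0,"wy":0,"wz":0,"dx":0,"dy":0,"dz":0,"hand":0}]'
python3 - <<'E'
from h import *
import pickle
s=r.get_state();print(s['tool_pos'],s['eef_rot'],s['contact_force'])
W=r.camera_info('wrist');im=r.snapshot('wrist');pickle.dump((W,im),open('w1.pkl','wb'));cv2.imwrite('pics/w1.png',im[...,::-1])
for q in ['box_left','box_middle','box_right','stand','hook_seat']:
    print(q,[(np.round(d['bbox']).tolist(),round(d['p'],2)) for d in r.search_frame('wrist',q)][:3])
E
```

```text
clock: 2.38
tool_pos: [0.3182, -0.2136, 0.2867]
eef_rot: [0.999, 0.051, 0.0, 0.0]
contact_force: [0.8, 0.3, 0.3]
opening: 1.0
finger_force: 0.0
clock: 2.8
tool_pos: [0.3744, -0.0259, 0.3093]
eef_rot: [0.999, 0.052, 0.001, 0.0]
contact_force: [0.6, -0.4, -0.3]
opening: 1.0
finger_force: 0.0
clock: 3.22
tool_pos: [0.4083, 0.0683, 0.3224]
eef_rot: [0.999, 0.054, 0.0, -0.0]
contact_force: [-0.2, -0.8, 0.5]
opening: 1.001
finger_force: 0.0
[0.40828612 0.06834241 0.32241659] [ 9.98546132e-01  5.39022667e-02  3.91541103e-04 -1.19345011e-04] [-0.16888125 -0.82740337  0.50568194]
box_left [([32.0, 14.0, 117.0, 135.0], 0.95)]
box_middle [([139.0, 3.0, 201.0, 132.0], 0.73)]
box_right [([240.0, 0.0, 305.0, 75.0], 0.58)]
stand [([0.0, 83.0, 21.0, 152.0], 0.91)]
hook_seat [([0.0, 89.0, 21.0, 147.0], 0.58)]
```

View pics/w1.png

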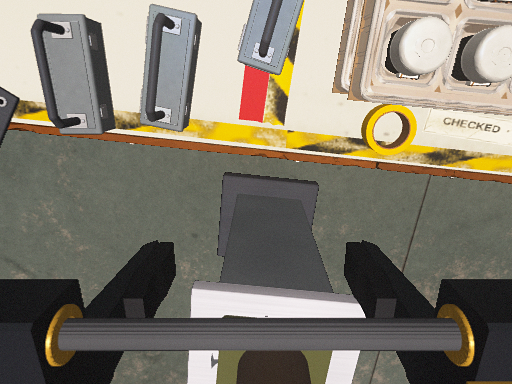

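```bash
python3 -m jog '[{"wx":0,"wy":0,"wz":0,"dx":0.08,"dy":0.13,"dz":0.025,"hand":0},{"wx":0,"wy":0,"wz":0,"dx":0.08,"dy":0.13,"dz":0.025,"hand":0},{"wx":0,"wy":0,"wz":0,"dx":0.08,"dy":0.13,"dz":0.025,"hand":0},{"wx":0,"wy":0,"wz":0,"dx":0.08,"dy":0.13,"dz":0.025,"hand":0},{"wx":0,"wy":0,"wz":0,"dx":0,"dy":0,"dz":0,"hand":0}]'
cat > look.py <<'E'
from h import *
import pickle,sys
k=sys.argv[1];s=r.get_state();W=r.camera_info('wrist');im=r.snapshot('wrist')
M={}
for q in ['box_left','box_middle','box_right','stand']:
    D=r.masks_of('wrist',q)
    if D: M[q]=D[0]['region'];print(q,D[0]['bbox'],round(D[0]['p'],2))
pickle.dump((W,im,M),open(k+'.pkl','wb'));cv2.imwrite(f'pics/{k}.png',im[...,::-1]);print(s['tool_pos'],s['eef_rot'],s['clock'])
E
python3 look.py w2
python3 -m jog '[{"wx":0,"wy":0,"wz":0,"dx":0.06,"dy":0.15,"dz":0,"hand":0},{"wx":0,"wy":0,"wz":0,"dx":0.06,"dy":0.15,"dz":0,"hand":0},{"wx":0,"wy":0,"wz":0,"dx":0,"dy":0.15,"dz":0,"hand":0},{"wx":0,"wy":0,"wz":0,"dx":0,"dy":0,"dz":0,"hand":0},{"wx":0,"wy":0,"wz":0,"dx":0,"dy":0,"dz":0,"hand":0}]'
python3 look.py w3
python3 -c "
import cv2,numpy as np
cv2.imwrite('pics/w23.png',np.hstack([cv2.resize(cv2.imread(f'pics/w{i}.png'),(400,300)) for i in (2,3)]))"
```

```text
clock: 3.93
tool_pos: [0.4909, 0.2045, 0.3482]
eef_rot: [0.998, 0.055, 0.002, -0.004]
contact_force: [0.1, 1.2, -0.1]
opening: 0.998
finger_force: 0.0
box_left [162.3, 97.5, 211.1, 198.6] 0.96
box_middle [241.7, 94.4, 300.6, 197.3] 0.66
box_right [327.4, 32.1, 412.2, 149.6] 0.72
stand [0.5, 105.1, 129.5, 228.6] 0.6
[0.49088147 0.20448269 0.34817283] [ 0.99845823  0.05534466  0.00240809 -0.00351135] 3.9333
clock: 4.6
tool_pos: [0.5168, 0.3107, 0.3467]
eef_rot: [0.999, 0.054, -0.001, -0.0]
contact_force: [0.4, -1.3, 0.5]
opening: 0.999
finger_force: 0.0
box_left [236.5, 124.9, 278.0, 224.8] 0.96
box_middle [305.0, 118.9, 373.2, 218.1] 0.61
box_right [391.8, 60.6, 486.9, 173.7] 0.65
stand [42.9, 143.3, 196.6, 284.2] 0.65
[0.5168246  0.31072604 0.34672791] [ 9.98553440e-01  5.37637386e-02 -6.97980829e-04 -3.58127875e-05] 4.6
```

View pics/w23.png

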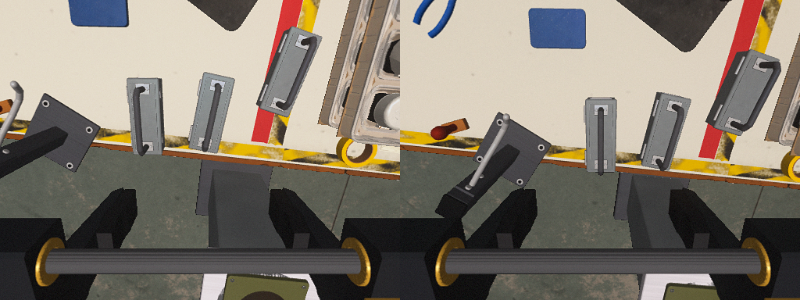

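```bash
cat > fit.py <<'E'
from h import *
import pickle
from scipy.optimize import minimize
V=[pickle.load(open(f'w{i}.pkl','rb')) for i in (2,3)]
T=r.camera_info('top');r.snapshot('top')
MT={q:r.masks_of('top',q)[0]['region'] for q in ['box_left','box_middle','box_right']}
def blk(x0,x1,y0,y1,z0,z1):return np.array([[x,y,z] for x in(x0,x1) for y in(y0,y1) for z in(z0,z1)])
def rod(a,b,w,ax):  # thin block along segment
    a=np.array(a);b=np.array(b);e=[np.eye(3)[i]*w for i in range(3) if i!=ax]
    return np.array([p+s*e[0]+t*e[1] for p in(a,b) for s in(-1,1) for t in(-1,1)])
box=[blk(-.07,.07,-.028,.028,.046,.05),blk(-.068,.068,-.026,.026,0,.05),rod([-.046,0,.098],[.046,0,.098],.0045,0),rod([-.052,0,.05],[-.052,0,.093],.0045,2),rod([.052,0,.05],[.052,0,.093],.0045,2)]
stand=[blk(.04,.16,-.06,.06,0,.008),blk(.085,.115,-.015,.015,0,.224),rod([-.03,0,.181],[.09,0,.181],.0037,0),rod([-.034,0,.181],[-.034,0,.2],.0037,2)]
S=4
def draw(ci,parts,p):
    c,s=np.cos(p[3]),np.sin(p[3]);R=np.array([[c,-s,0],[s,c,0],[0,0,1]])
    im=np.zeros((384*S,512*S),np.uint8)
    for P in parts:
        h=cv2.convexHull(((proj(ci,P@R.T+p[:3])+.5)*S).astype(np.float32)).astype(np.int32);cv2.fillConvexPoly(im,h,255)
    return cv2.resize(im,(512,384),interpolation=cv2.INTER_AREA)/255.
def fit(obs,parts,p0):
    def f(u):
        p=np.array(u)*[.01,.01,.01,.1];e=0
        for ci,m in obs:
            d=draw(ci,parts,p);e+=np.abs(d-m).sum()/m.sum()
        return e/len(obs)
    u=np.array(p0)/[.01,.01,.01,.1];sx=np.vstack([u]+[u+np.eye(4)[i] for i in range(4)])
    o=minimize(f,u,method='Nelder-Mead',options=dict(initial_simplex=sx,maxiter=160,xatol=.01,fatol=1e-4))
    return o.x*[.01,.01,.01,.1],o.fun
if __name__=='__main__':
    for q,p0 in dict(box_left=[.475,.31,0,.1],box_middle=[.496,.194,0,-.1],box_right=[.58,.068,0,-.185],stand=[.504,.441,0,2.665]).items():
        parts=stand if q=='stand' else box
        o=[(v[0],v[2][q]) for v in V]
        sets={'wrist':o,'w3':o[1:]}
        if q!='stand': sets['all']=o+[(T,MT[q])]
        for k,ob in sets.items():
            p,e=fit(ob,parts,p0);print(q,k,np.round(p[:3]*1000,1),round(np.degrees(p[3]),2),round(e,3))
E
python3 fit.py
```

```text
Traceback (most recent call last):
  File "fit.py", line 6, in <module>
    MT={q:r.masks_of('top',q)[0]['region'] for q in ['box_left','box_middle','box_right']}
          ~~~~~~~~~~~~~~~~~~~^^^
IndexError: list index out of range
```

```bash
sed -i '/^T=r.cam/d;/^MT=/d;/sets\[.all/d' fit.py; time python3 fit.py
```

```text
box_left wrist [478.8 310.7  -2.2] 6.34 0.042
box_left w3 [477.9 310.4  -3.5] 5.92 0.046
box_middle wrist [497.9 193.7  -1.2] -5.58 0.04
box_middle w3 [ 4.982e+02  1.936e+02 -3.000e-01] -5.49 0.029
box_right wrist [581.   66.6  -3.2] -11.27 0.026
box_right w3 [580.9  65.1  -5.3] -11.7 0.022
stand wrist [503.3 444.2  -1.2] 152.35 0.06
stand w3 [502.1 444.8  -4.3] 152.23 0.041
real	0m8.458s
user	0m11.242s
sys	0m7.575s
```

```bash
python3 -m jog '[{"wx":0,"wy":0,"wz":0,"dx":-0.138,"dy":-0.008,"dz":0,"hand":0},{"wx":0,"wy":0,"wz":0,"dx":-0.138,"dy":-0.008,"dz":0,"hand":0},{"wx":0,"wy":0,"wz":0,"dx":0,"dy":0,"dz":-0.15,"hand":0},{"wx":0,"wy":0,"wz":0,"dx":0,"dy":0,"dz":-0.15,"hand":0},{"wx":0,"wy":0,"wz":0,"dx":0,"dy":0,"dz":-0.15,"hand":0}]'
python3 -m jog '[{"wx":0,"wy":0,"wz":0,"dx":0,"dy":0,"dz":-0.15,"hand":0},{"wx":0,"wy":0,"wz":0,"dx":0,"dy":0,"dz":-0.15,"hand":0},{"wx":0,"wy":0,"wz":0,"dx":0,"dy":0,"dz":0,"hand":0},{"wx":0,"wy":0,"wz":0,"dx":0,"dy":0,"dz":0,"hand":0},{"wx":0,"wy":0,"wz":0,"dx":0,"dy":0,"dz":0,"hand":0}]'
python3 -m jog '[{"wx":0,"wy":0,"wz":0,"dx":0,"dy":0,"dz":0,"hand":0}]'
```

```text
clock: 5.37
tool_pos: [0.4491, 0.3055, 0.2349]
eef_rot: [0.999, 0.052, 0.002, -0.001]
contact_force: [-0.3, 0.2, -1.1]
opening: 1.0
finger_force: 0.0
clock: 5.78
tool_pos: [0.45, 0.3063, 0.1616]
eef_rot: [0.999, 0.052, 0.001, -0.001]
contact_force: [-0.2, -0.0, 0.5]
opening: 1.0
finger_force: 0.0
clock: 5.87
tool_pos: [0.4504, 0.3067, 0.1623]
eef_rot: [0.999, 0.052, 0.002, -0.001]
contact_force: [0.7, -0.1, -0.1]
opening: 0.997
finger_force: 0.0
```

```bash
python3 -m jog '[{"wx":0,"wy":0,"wz":0,"dx":-0.008,"dy":0,"dz":-0.11,"hand":0.3},{"wx":0,"wy":0,"wz":0,"dx":0,"dy":0,"dz":-0.11,"hand":0.3},{"wx":0,"wy":0,"wz":0,"dx":0,"dy":0,"dz":-0.11,"hand":0.3},{"wx":0,"wy":0,"wz":0,"dx":0,"dy":0,"dz":0,"hand":0.3},{"wx":0,"wy":0,"wz":0,"dx":0,"dy":0,"dz":0,"hand":0.3}]' 35
python3 -m jog '[{"wx":0,"wy":0,"wz":0,"dx":0,"dy":0,"dz":0,"hand":1},{"wx":0,"wy":0,"wz":0,"dx":0,"dy":0,"dz":0,"hand":1},{"wx":0,"wy":0,"wz":0,"dx":0,"dy":0,"dz":0,"hand":1},{"wx":0,"wy":0,"wz":0,"dx":0,"dy":0,"dz":0,"hand":1},{"wx":0,"wy":0,"wz":0,"dx":0,"dy":0,"dz":0,"hand":1}]'
python3 -m jog '[{"wx":0,"wy":0,"wz":0,"dx":0,"dy":0,"dz":0,"hand":1},{"wx":0,"wy":0,"wz":0,"dx":0,"dy":0,"dz":0,"hand":1},{"wx":0,"wy":0,"wz":0,"dx":0,"dy":0,"dz":0,"hand":1}]'
```

```text
clock: 6.28
tool_pos: [0.4473, 0.306, 0.0783]
eef_rot: [0.999, 0.052, 0.0, -0.0]
contact_force: [0.3, -0.4, 2.0]
opening: 0.704
finger_force: 0.0
clock: 6.7
tool_pos: [0.4473, 0.306, 0.0781]
eef_rot: [0.999, 0.052, 0.001, -0.0]
contact_force: [-0.2, -0.6, -1.1]
opening: 0.347
finger_force: 0.0
clock: 6.95
tool_pos: [0.4469, 0.3057, 0.0773]
eef_rot: [0.999, 0.052, 0.0, -0.0]
contact_force: [0.5, 0.1, 0.8]
opening: 0.123
finger_force: 0.2
```

```bash
python3 -m jog '[{"wx":0,"wy":0,"wz":0,"dx":0,"dy":0,"dz":0,"hand":1},{"wx":0,"wy":0,"wz":0,"dx":0,"dy":0,"dz":0,"hand":1},{"wx":0,"wy":0,"wz":0,"dx":0,"dy":0,"dz":0,"hand":1}]'
python3 -m jog '[{"wx":-0.001,"wy":0.01,"wz":0,"dx":0.0066,"dy":0.0007,"dz":0.0077,"hand":1},{"wx":-0.001,"wy":0.01,"wz":0,"dx":0.0066,"dy":0.0007,"dz":0.0077,"hand":1},{"wx":-0.001,"wy":0.01,"wz":0,"dx":0.0066,"dy":0.0007,"dz":0.0077,"hand":1},{"wx":-0.001,"wy":0.01,"wz":0,"dx":0.0066,"dy":0.0007,"dz":0.0077,"hand":1},{"wx":0,"wy":0,"wz":0,"dx":0,"dy":0,"dz":0,"hand":1}]'
python3 -m jog '[{"wx":0,"wy":0,"wz":0,"dx":0,"dy":0,"dz":0,"hand":1},{"wx":0,"wy":0,"wz":0,"dx":0,"dy":0,"dz":0,"hand":1},{"wx":0,"wy":0,"wz":0,"dx":0,"dy":0,"dz":0,"hand":1}]'
for i in 1 2; do python3 -m jog '[{"wx":0,"wy":0,"wz":0,"dx":0,"dy":0,"dz":0,"hand":1}]'|grep _; done; python3 -c "
from plant import r
s=r.get_state();print(s['moment'],s['joint_torque'])"
```

```text
clock: 7.2
tool_pos: [0.4469, 0.306, 0.0773]
eef_rot: [0.999, 0.052, 0.0, -0.0]
contact_force: [-0.4, 0.2, 0.7]
opening: 0.083
finger_force: 34.5
clock: 7.62
tool_pos: [0.4545, 0.3061, 0.0849]
eef_rot: [0.998, 0.052, -0.04, 0.002]
contact_force: [-0.6, -0.9, -0.7]
opening: 0.084
finger_force: 34.6
clock: 7.87
tool_pos: [0.453, 0.306, 0.0847]
eef_rot: [0.998, 0.052, -0.04, 0.002]
contact_force: [0.5, -0.7, -2.6]
opening: 0.089
finger_force: 34.7
tool_pos: [0.4531, 0.3062, 0.0848]
eef_rot: [0.998, 0.053, -0.04, 0.002]
contact_force: [0.0, -0.7, -1.5]
finger_force: 34.7
tool_pos: [0.4532, 0.3063, 0.0848]
eef_rot: [0.998, 0.053, -0.04, 0.002]
contact_force: [-0.9, 0.3, -1.7]
finger_force: 34.7
[-0.00339873 -0.15378231 -0.0088333 ] [-1.02195670e-01 -5.34107280e+01 -2.10048392e+00 -8.64645839e+00
 -1.30341668e-01  1.70094268e-01  1.04227508e-02]
```

```bash
python3 look.py up1 | head -1
python3 -m jog '[{"wx":0.001,"wy":-0.01,"wz":0,"dx":-0.0066,"dy":-0.0007,"dz":-0.0077,"hand":1},{"wx":0.001,"wy":-0.01,"wz":0,"dx":-0.0066,"dy":-0.0007,"dz":-0.0077,"hand":1},{"wx":0.001,"wy":-0.01,"wz":0,"dx":-0.0066,"dy":-0.0007,"dz":-0.0077,"hand":1},{"wx":0.001,"wy":-0.01,"wz":0,"dx":-0.0066,"dy":-0.0007,"dz":-0.0077,"hand":1},{"wx":0,"wy":0,"wz":0,"dx":0,"dy":0,"dz":0,"hand":1}]'
python3 -m jog '[{"wx":0,"wy":0,"wz":0,"dx":0,"dy":0,"dz":0,"hand":1},{"wx":0,"wy":0,"wz":0,"dx":0,"dy":0,"dz":0,"hand":1}]'
python3 look.py dn1 | head -1
python3 -c "
import cv2,numpy as np
a,b=[cv2.imread(f'pics/{n}1.png') for n in('up','dn')]
cv2.imwrite('pics/ud.png',np.hstack([cv2.resize(a,(400,300)),cv2.resize(cv2.absdiff(a,b),(400,300))]))"
```

```text
box_left [197.5, 51.9, 315.6, 317.4] 0.63
clock: 8.7
tool_pos: [0.4458, 0.3062, 0.0773]
eef_rot: [0.999, 0.053, -0.0, -0.0]
contact_force: [-0.3, -0.0, -1.3]
opening: 0.087
finger_force: 34.6
clock: 8.87
tool_pos: [0.4467, 0.306, 0.0773]
eef_rot: [0.999, 0.053, -0.0, -0.0]
contact_force: [-1.1, -0.2, -0.8]
opening: 0.085
finger_force: 34.6
box_left [203.0, 52.1, 313.6, 317.8] 0.97
```

View pics/ud.png

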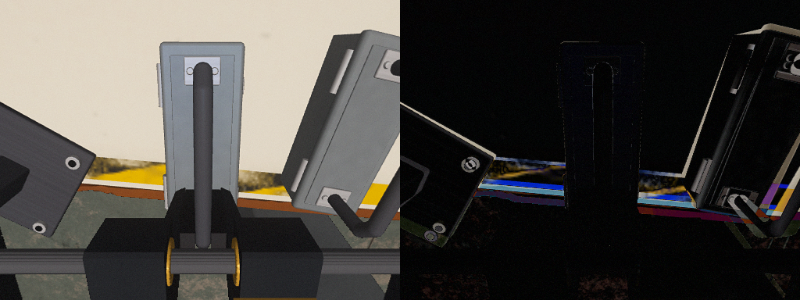

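```bash
python3 -m jog '[{"wx":0,"wy":0,"wz":0,"dx":0,"dy":0,"dz":0,"hand":0.3},{"wx":0,"wy":0,"wz":0,"dx":0,"dy":0,"dz":0,"hand":0.3},{"wx":0,"wy":0,"wz":0,"dx":0,"dy":0,"dz":0,"hand":0.3},{"wx":0,"wy":0,"wz":0,"dx":0,"dy":0,"dz":0,"hand":0.3},{"wx":0,"wy":0,"wz":0,"dx":0,"dy":0,"dz":0.1,"hand":0.3}]'
python3 -m jog '[{"wx":0,"wy":0,"wz":0,"dx":0,"dy":0,"dz":0.12,"hand":0.3},{"wx":0,"wy":0,"wz":-0.034,"dx":0.028,"dy":-0.146,"dz":0,"hand":0.3},{"wx":0,"wy":0,"wz":-0.034,"dx":0.028,"dy":-0.146,"dz":0,"hand":0.3},{"wx":0,"wy":0,"wz":-0.034,"dx":0.028,"dy":-0.146,"dz":0,"hand":0.3},{"wx":0,"wy":0,"wz":0,"dx":0,"dy":0,"dz":0,"hand":0.3}]'
python3 -m jog '[{"wx":0,"wy":0,"wz":0,"dx":0,"dy":0,"dz":0,"hand":0.3},{"wx":0,"wy":0,"wz":0,"dx":0,"dy":0,"dz":0,"hand":0.3}]'
```

```text
clock: 9.53
tool_pos: [0.445, 0.3041, 0.0993]
eef_rot: [0.999, 0.052, -0.003, 0.002]
contact_force: [0.1, -0.5, -0.1]
opening: 0.439
finger_force: 0.0
clock: 9.95
tool_pos: [0.4692, 0.1862, 0.1323]
eef_rot: [0.998, -0.057, -0.0, 0.004]
contact_force: [0.1, -0.6, -0.2]
opening: 0.699
finger_force: 0.0
clock: 10.12
tool_pos: [0.4681, 0.1967, 0.1324]
eef_rot: [0.999, -0.049, 0.0, -0.0]
contact_force: [0.5, -0.3, -0.3]
opening: 0.7
finger_force: 0.0
```

```bash
python3 -m jog '[{"wx":0,"wy":0,"wz":0,"dx":0,"dy":0,"dz":-0.107,"hand":0.3},{"wx":0,"wy":0,"wz":0,"dx":0,"dy":0,"dz":-0.107,"hand":0.6},{"wx":0,"wy":0,"wz":0,"dx":0,"dy":0,"dz":0,"hand":0.6},{"wx":0,"wy":0,"wz":0,"dx":0,"dy":0,"dz":0,"hand":1},{"wx":0,"wy":0,"wz":0,"dx":0,"dy":0,"dz":0,"hand":1}]' 35
python3 -m jog '[{"wx":0,"wy":0,"wz":0,"dx":0,"dy":0,"dz":0,"hand":1},{"wx":0,"wy":0,"wz":0,"dx":0,"dy":0,"dz":0,"hand":1},{"wx":0,"wy":0,"wz":0,"dx":0,"dy":0,"dz":0,"hand":1},{"wx":0,"wy":0,"wz":0,"dx":0,"dy":0,"dz":0,"hand":1},{"wx":0,"wy":0,"wz":0,"dx":0,"dy":0,"dz":0,"hand":1}]'
python3 -m jog '[{"wx":0,"wy":0,"wz":0,"dx":0,"dy":0,"dz":0,"hand":1},{"wx":0,"wy":0,"wz":0,"dx":0,"dy":0,"dz":0,"hand":1},{"wx":0,"wy":0,"wz":0,"dx":0,"dy":0,"dz":0,"hand":1}]'
```

```text
clock: 10.53
tool_pos: [0.468, 0.1975, 0.0794]
eef_rot: [0.999, -0.049, 0.0, -0.0]
contact_force: [0.5, 0.5, 0.3]
opening: 0.421
finger_force: 0.0
clock: 10.95
tool_pos: [0.4682, 0.1959, 0.0794]
eef_rot: [0.999, -0.05, 0.0, 0.0]
contact_force: [-0.7, -1.1, 6.7]
opening: 0.096
finger_force: 33.8
clock: 11.2
tool_pos: [0.4682, 0.1959, 0.0794]
eef_rot: [0.999, -0.05, 0.0, 0.0]
contact_force: [-0.2, -0.7, 6.0]
opening: 0.089
finger_force: 33.8
```

```bash
python3 -m jog '[{"wx":0.001,"wy":0.01,"wz":0,"dx":0.0066,"dy":-0.0007,"dz":0.0077,"hand":1},{"wx":0.001,"wy":0.01,"wz":0,"dx":0.0066,"dy":-0.0007,"dz":0.0077,"hand":1},{"wx":0.001,"wy":0.01,"wz":0,"dx":0.0066,"dy":-0.0007,"dz":0.0077,"hand":1},{"wx":0.001,"wy":0.01,"wz":0,"dx":0.0066,"dy":-0.0007,"dz":0.0077,"hand":1},{"wx":0,"wy":0,"wz":0,"dx":0,"dy":0,"dz":0,"hand":1}]'
python3 -m jog '[{"wx":0,"wy":0,"wz":0,"dx":0,"dy":0,"dz":0,"hand":1},{"wx":0,"wy":0,"wz":0,"dx":0,"dy":0,"dz":0,"hand":1},{"wx":0,"wy":0,"wz":0,"dx":0,"dy":0,"dz":0,"hand":1}]'
for i in 1 2; do python3 -m jog '[{"wx":0,"wy":0,"wz":0,"dx":0,"dy":0,"dz":0,"hand":1}]'|grep _; done; python3 -c "
from plant import r
s=r.get_state();print(s['moment'])"; python3 look.py up2|head -2
```

```text
clock: 11.62
tool_pos: [0.4741, 0.1952, 0.0863]
eef_rot: [0.998, -0.05, -0.041, -0.002]
contact_force: [-1.7, 0.1, -3.2]
opening: 0.097
finger_force: 34.8
clock: 11.87
tool_pos: [0.4739, 0.1953, 0.0861]
eef_rot: [0.998, -0.049, -0.04, -0.002]
contact_force: [-1.5, -0.4, -3.1]
opening: 0.096
finger_force: 35.0
tool_pos: [0.474, 0.1953, 0.0862]
eef_rot: [0.998, -0.049, -0.04, -0.002]
contact_force: [-1.5, -0.7, -3.1]
finger_force: 35.0
tool_pos: [0.4741, 0.1954, 0.0863]
eef_rot: [0.998, -0.049, -0.04, -0.002]
contact_force: [-0.3, -0.3, -3.2]
finger_force: 35.0
[ 0.03756726  0.03529106 -0.03298258]
box_left [0.0, 107.0, 171.5, 359.1] 0.68
box_middle [202.4, 57.1, 312.7, 318.1] 0.6
```

```bash

python3 -m jog '[{"wx":-0.001,"wy":-0.01,"wz":0,"dx":-0.0066,"dy":0.0007,"dz":-0.0077,"hand":1},{"wx":-0.001,"wy":-0.01,"wz":0,"dx":-0.0066,"dy":0.0007,"dz":-0.0077,"hand":1},{"wx":-0.001,"wy":-0.01,"wz":0,"dx":-0.0066,"dy":0.0007,"dz":-0.0077,"hand":1},{"wx":-0.001,"wy":-0.01,"wz":0,"dx":-0.0066,"dy":0.0007,"dz":-0.0077,"hand":1},{"wx":0,"wy":0,"wz":0,"dx":0,"dy":0,"dz":0,"hand":1}]'
python3 look.py dn2|head -2
python3 - <<'E'
import cv2,numpy as np
a,b=[cv2.cvtColor(cv2.imread(f'pics/{n}2.png'),6)[60:230,205:312] for n in('up','dn')]
print('box patch shift',cv2.phaseCorrelate(np.float32(a),np.float32(b)))
a,b=[cv2.cvtColor(cv2.imread(f'pics/{n}1.png'),6)[60:230,205:312] for n in('up','dn')]
print('left ref',cv2.phaseCorrelate(np.float32(a),np.float32(b)))
E
```

```text
clock: 12.7
tool_pos: [0.4689, 0.1962, 0.0795]
eef_rot: [0.999, -0.049, 0.002, -0.0]
contact_force: [0.7, -2.1, -0.4]
opening: 0.09
finger_force: 34.6
box_left [0.0, 109.2, 169.7, 367.5] 0.95
box_middle [203.9, 59.0, 314.0, 315.2] 0.83
box patch shift ((0.3224896353854092, 0.5152222212911255), 0.9597099037327393)
left ref ((-0.1709096335784679, 0.11147809560748101), 0.8353428298063239)
```

```bash

python3 -m jog '[{"wx":0,"wy":0,"wz":0,"dx":0,"dy":0,"dz":0,"hand":0.35},{"wx":0,"wy":0,"wz":0,"dx":0,"dy":0,"dz":0,"hand":0.35},{"wx":0,"wy":0,"wz":0,"dx":0,"dy":0,"dz":0,"hand":0.35},{"wx":0,"wy":0,"wz":0,"dx":0,"dy":0,"dz":0,"hand":0.35},{"wx":0,"wy":0,"wz":0,"dx":0,"dy":0,"dz":0.1,"hand":0.35}]'
python3 - <<'E'
from h import *
import pickle
T=r.camera_info('top');W=pickle.load(open('w1.pkl','rb'))[0]
for a,b in [((361.5,199),(422,45)),((337,216),(336,93))]:
    p=tri([(T,a),(W,b)]);print(p,proj(T,p)-a,proj(W,p)-b)
E
```

```text
clock: 13.37
tool_pos: [0.4657, 0.1956, 0.1009]
eef_rot: [0.999, -0.049, -0.003, 0.002]
contact_force: [-0.0, -0.3, -1.1]
opening: 0.449
finger_force: 0.0
[ 0.54236611 -0.06224591  0.15746   ] [[0.01727309 0.01734089]] [[-0.04378125 -0.06291467]]
[0.49407657 0.00786872 0.16421049] [[ 0.14590448 -0.06987885]] [[-0.48029396  0.1834342 ]]
```

```bash
python3 -m jog '[{"wx":0,"wy":0,"wz":0,"dx":0,"dy":0,"dz":0.15,"hand":0.35},{"wx":0,"wy":0,"wz":0,"dx":0,"dy":0,"dz":0.15,"hand":0.35},{"wx":0,"wy":0,"wz":0,"dx":0,"dy":0,"dz":0.15,"hand":0.35},{"wx":0,"wy":0,"wz":0,"dx":0,"dy":-0.14,"dz":0.08,"hand":0.35},{"wx":0,"wy":0,"wz":0,"dx":0,"dy":-0.14,"dz":0,"hand":0.35}]'
python3 -m jog '[{"wx":0,"wy":0,"wz":-0.05,"dx":0.08,"dy":-0.14,"dz":0,"hand":0.35},{"wx":0,"wy":0,"wz":0,"dx":0.08,"dy":-0.14,"dz":0,"hand":0.35},{"wx":0,"wy":0,"wz":0,"dx":0,"dy":0,"dz":0,"hand":0.35},{"wx":0,"wy":0,"wz":0,"dx":0,"dy":0,"dz":0,"hand":0.35},{"wx":0,"wy":0,"wz":0,"dx":0,"dy":0,"dz":0,"hand":0.35}]'
python3 look.py w4
python3 - <<'E'
import cv2,numpy as np
a=cv2.imread('pics/w4.png');b=cv2.imread('pics/w2.png')
o=np.zeros((600,800,3),np.uint8)
o[:300,:400]=cv2.resize(a,(400,300))
o[:,400:]=cv2.resize(b[0:225,362:512],(400,600),interpolation=cv2.INTER_CUBIC)
cv2.imwrite('pics/tray.png',o)
E
```

```text
clock: 13.78
tool_pos: [0.4706, 0.1289, 0.2406]
eef_rot: [0.999, -0.047, 0.005, -0.003]
contact_force: [1.0, -0.7, -0.5]
opening: 0.648
finger_force: 0.0
clock: 14.2
tool_pos: [0.5075, 0.0568, 0.236]
eef_rot: [0.995, -0.099, -0.0, -0.0]
contact_force: [-0.8, -0.0, 0.2]
opening: 0.654
finger_force: 0.0
box_middle [103.4, 131.3, 188.6, 264.6] 0.92
box_right [200.0, 20.9, 261.8, 168.6] 0.85
[0.5075063  0.05677103 0.23602396] [ 9.95061413e-01 -9.92598116e-02 -4.01732009e-04 -3.36863589e-04] 14.2
```

View pics/tray.png

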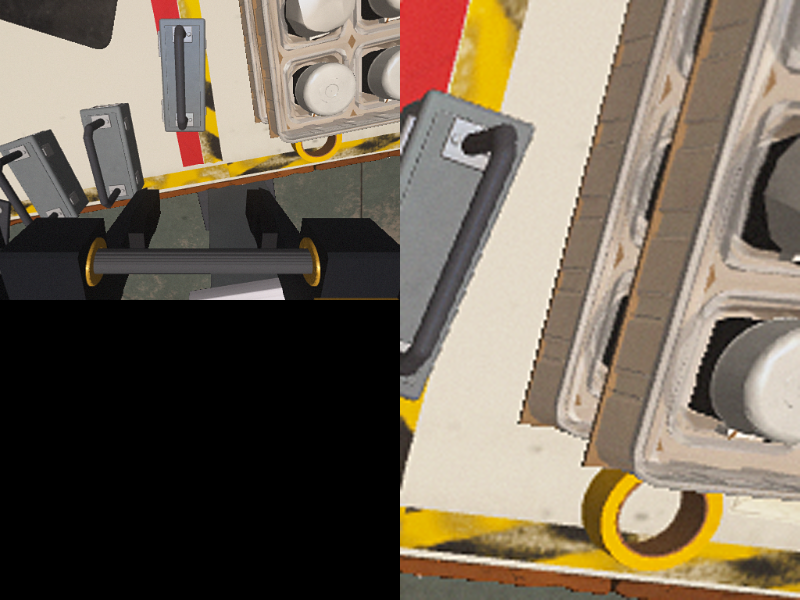

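```bash
python3 - <<'E'
from h import *
import pickle
L=lambda k:pickle.load(open(k+'.pkl','rb'))
A=L('w2')[0];B=L('w4')[0]
for n,a,b in [('rim',(451,176),(357,175)),('flange',(431,174),(343,175))]:
    p=tri([(A,a),(B,b)]);print(n,p,proj(A,p)-a,proj(B,p)-b)
# refit right + middle boxes with w4
import fit
W4=L('w4')
for q,p0 in dict(box_middle=[.498,.1937,0,-.098],box_right=[.581,.0665,0,-.199]).items():
    p,e=fit.fit([(B,W4[2][q])]+([(v[0],v[2][q]) for v in fit.V] if q=='box_right' else []),fit.box,p0);print(q,p,np.degrees(p[3]),e)
E
```

```text
rim [ 0.49948987 -0.02986383  0.11190733] [[-0.40711531 -1.68856586]] [[1.20209505 2.12654524]]
flange [ 0.4915439  -0.02466775  0.0777846 ] [[-0.22590407 -1.02167931]] [[0.68627202 1.24608086]]
box_middle [ 0.49746462  0.19533251 -0.0065712  -0.10219138] -5.855134620496286 0.02436513086740212
box_right [ 0.58144906  0.06748217 -0.00157932 -0.19746293] -11.313792422568879 0.030697649848601172
```

```bash
python3 - <<'E'
from h import *
import pickle
L=lambda k:pickle.load(open(k+'.pkl','rb'))
A=L('w1')[0];B=L('w4')[0];T=r.camera_info('top')
C=[(A,(424,45)),(B,(424,113)),(T,(361.5,199))]
for s in ([0,1],[0,2],[1,2],[0,1,2]):
    p=tri([C[i] for i in s]);print(s,p,[np.round(proj(C[i][0],p)-C[i][1],1).tolist() for i in s])
# rim corner in w1 ~ (352,90) outer
for b in [(336,93),(352,90)]:
    p=tri([(A,b),(L('w2')[0],(451,176))]);print(p,proj(A,p)-b)
p=tri([(A,(352,92)),(L('w2')[0],(451,176)),(B,(357,175))]);print(p)
for z in (.10,.112,.12,.14,.16): print(z,[atz(c,u,z)[:2].round(3) for c,u in [(A,(352,92)),(L('w2')[0],(451,176)),(B,(357,175))]])
E
```

```text
[0, 1] [ 0.54685113 -0.07768464  0.1308167 ] [[[1.6, 0.0]], [[-2.1, 0.4]]]
[0, 2] [ 0.54185897 -0.06056148  0.16418346] [[[-0.4, -0.6]], [[0.1, 0.2]]]
[1, 2] [ 0.54559823 -0.07176072  0.13843699] [[[-5.2, 4.6]], [[1.3, -1.0]]]
[0, 1, 2] [ 0.54554414 -0.07196136  0.13868307] [[[-0.6, -0.2]], [[-4.8, 4.6]], [[1.4, -0.9]]]
[0.50079278 0.00286731 0.15926157] [[ 5.04514337 -6.9890423 ]]
[ 0.50044096 -0.01574409  0.13408832] [[ 1.37581142 -1.58225567]]
[ 0.49923533 -0.02597705  0.11415521]
0.1 [array([ 0.497, -0.024]), array([ 0.495, -0.039]), array([ 0.498, -0.032])]
0.112 [array([ 0.497, -0.021]), array([ 0.497, -0.031]), array([ 0.502, -0.029])]
0.12 [array([ 0.497, -0.019]), array([ 0.499, -0.026]), array([ 0.504, -0.027])]
0.14 [array([ 0.497, -0.013]), array([ 0.503, -0.013]), array([ 0.511, -0.022])]
0.16 [array([ 0.497, -0.008]), array([ 0.507, -0.   ]), array([ 0.518, -0.017])]
```

```bash
python3 -m jog '[{"wx":-0.043,"wy":0.0085,"wz":0,"dx":0.088,"dy":0.028,"dz":0,"hand":0.35},{"wx":-0.043,"wy":0.0085,"wz":0,"dx":0.088,"dy":0.028,"dz":0,"hand":0.35},{"wx":0,"wy":0,"wz":0,"dx":0,"dy":0,"dz":-0.15,"hand":0.35},{"wx":0,"wy":0,"wz":0,"dx":0,"dy":0,"dz":-0.15,"hand":0.35},{"wx":0,"wy":0,"wz":0,"dx":0,"dy":0,"dz":-0.15,"hand":0.35}]'
python3 -m jog '[{"wx":0,"wy":0,"wz":0,"dx":0,"dy":0,"dz":0,"hand":0.35},{"wx":0,"wy":0,"wz":0,"dx":0,"dy":0,"dz":0,"hand":0.35},{"wx":0,"wy":0,"wz":0,"dx":0,"dy":0,"dz":0,"hand":0.35}]'
python3 -c "
from plant import r
from scipy.spatial.transform import Rotation as R
print(R.from_quat(r.get_state()['eef_rot']).as_matrix().round(3))"
```

```text
clock: 14.87
tool_pos: [0.5525, 0.0724, 0.1227]
eef_rot: [0.991, -0.098, -0.007, 0.086]
contact_force: [-0.7, 0.0, -0.0]
opening: 0.65
finger_force: 0.0
clock: 15.12
tool_pos: [0.5528, 0.0707, 0.1253]
eef_rot: [0.991, -0.099, -0.007, 0.087]
contact_force: [0.5, 0.9, 0.8]
opening: 0.648
finger_force: 0.0
[[ 0.98  -0.195 -0.032]
 [-0.197 -0.965 -0.171]
 [ 0.003  0.174 -0.985]]
```

```bash
python3 -m jog '[{"wx":0,"wy":0,"wz":0,"dx":-0.004,"dy":0,"dz":-0.08,"hand":0.35},{"wx":0,"wy":0,"wz":0,"dx":0,"dy":0,"dz":-0.08,"hand":0.6},{"wx":0,"wy":0,"wz":0,"dx":0,"dy":0,"dz":0,"hand":0.6},{"wx":0,"wy":0,"wz":0,"dx":0,"dy":0,"dz":0,"hand":1},{"wx":0,"wy":0,"wz":0,"dx":0,"dy":0,"dz":0,"hand":1}]' 35
python3 -m jog '[{"wx":0,"wy":0,"wz":0,"dx":0,"dy":0,"dz":0,"hand":1},{"wx":0,"wy":0,"wz":0,"dx":0,"dy":0,"dz":0,"hand":1},{"wx":0,"wy":0,"wz":0,"dx":0,"dy":0,"dz":0,"hand":1},{"wx":0,"wy":0,"wz":0,"dx":0,"dy":0,"dz":0,"hand":1},{"wx":0,"wy":0,"wz":0,"dx":0,"dy":0,"dz":0,"hand":1}]'
python3 -m jog '[{"wx":0,"wy":0,"wz":0,"dx":0,"dy":0,"dz":0,"hand":1},{"wx":0,"wy":0,"wz":0,"dx":0,"dy":0,"dz":0,"hand":1},{"wx":0,"wy":0,"wz":0,"dx":0,"dy":0,"dz":0,"hand":1}]'
```

```text
clock: 15.53
tool_pos: [0.5524, 0.0704, 0.086]
eef_rot: [0.991, -0.099, -0.007, 0.087]
contact_force: [0.1, 0.1, -0.4]
opening: 0.372
finger_force: 0.0
clock: 15.95
tool_pos: [0.5515, 0.0709, 0.0844]
eef_rot: [0.991, -0.099, -0.008, 0.087]
contact_force: [-0.6, 1.6, 5.0]
opening: 0.101
finger_force: 35.0
clock: 16.2
tool_pos: [0.5516, 0.0709, 0.0844]
eef_rot: [0.991, -0.099, -0.008, 0.087]
contact_force: [-0.2, 2.3, 6.5]
opening: 0.099
finger_force: 35.0
```

```bash
python3 look.py dn3|head -2; python3 -m jog '[{"wx":0.002,"wy":0.0098,"wz":0,"dx":0.007,"dy":-0.0014,"dz":0.008,"hand":1},{"wx":0.002,"wy":0.0098,"wz":0,"dx":0.007,"dy":-0.0014,"dz":0.008,"hand":1},{"wx":0.002,"wy":0.0098,"wz":0,"dx":0.007,"dy":-0.0014,"dz":0.008,"hand":1},{"wx":0.002,"wy":0.0098,"wz":0,"dx":0.007,"dy":-0.0014,"dz":0.008,"hand":1},{"wx":0,"wy":0,"wz":0,"dx":0,"dy":0,"dz":0,"hand":1}]'
python3 -m jog '[{"wx":0,"wy":0,"wz":0,"dx":0,"dy":0,"dz":0,"hand":1},{"wx":0,"wy":0,"wz":0,"dx":0,"dy":0,"dz":0,"hand":1},{"wx":0,"wy":0,"wz":0,"dx":0,"dy":0,"dz":0,"hand":1},{"wx":0,"wy":0,"wz":0,"dx":0,"dy":0,"dz":0,"hand":1}]'
python3 look.py up3|head -2
python3 - <<'E'
import cv2,numpy as np
from plant import r
a,b=[cv2.cvtColor(cv2.imread(f'pics/{n}3.png'),6) for n in('up','dn')]
print('patch',cv2.phaseCorrelate(np.float32(a[60:200,215:302]),np.float32(b[60:200,215:302])),r.get_state()['moment'])
E
```

```text
box_middle [0.7, 222.3, 134.9, 383.9] 0.68
box_right [183.3, 53.7, 293.2, 312.6] 0.65
clock: 16.87
tool_pos: [0.5575, 0.0686, 0.0912]
eef_rot: [0.991, -0.096, -0.049, 0.083]
contact_force: [-0.5, 0.6, -3.2]
opening: 0.098
finger_force: 35.0
clock: 17.2
tool_pos: [0.5577, 0.0687, 0.0914]
eef_rot: [0.991, -0.095, -0.048, 0.083]
contact_force: [-0.3, -0.1, -6.3]
opening: 0.098
finger_force: 35.0
box_middle [8.0, 216.9, 139.1, 382.8] 0.81
box_right [182.5, 55.6, 293.0, 311.7] 0.84
patch ((0.5015842560972672, 0.41714854644470734), 0.8922282951849478) [ 0.451641   -0.4362482   0.06714757]
```

```bash
python3 -m jog '[{"wx":-0.002,"wy":-0.0098,"wz":0,"dx":-0.007,"dy":0.0014,"dz":-0.008,"hand":1},{"wx":-0.002,"wy":-0.0098,"wz":0,"dx":-0.007,"dy":0.0014,"dz":-0.008,"hand":1},{"wx":-0.002,"wy":-0.0098,"wz":0,"dx":-0.007,"dy":0.0014,"dz":-0.008,"hand":1},{"wx":-0.002,"wy":-0.0098,"wz":0,"dx":-0.007,"dy":0.0014,"dz":-0.008,"hand":1},{"wx":0,"wy":0,"wz":0,"dx":0,"dy":0,"dz":0,"hand":1}]'
python3 -m jog '[{"wx":0,"wy":0,"wz":0,"dx":0,"dy":0,"dz":0,"hand":1},{"wx":0,"wy":0,"wz":0,"dx":0,"dy":0,"dz":0,"hand":0.35},{"wx":0,"wy":0,"wz":0,"dx":0,"dy":0,"dz":0,"hand":0.35},{"wx":0,"wy":0,"wz":0,"dx":0,"dy":0,"dz":0,"hand":0.35},{"wx":0,"wy":0,"wz":0,"dx":0,"dy":0,"dz":0,"hand":0.35}]'
python3 -m jog '[{"wx":0,"wy":0,"wz":0,"dx":0,"dy":0,"dz":0.04,"hand":0.35},{"wx":0,"wy":0,"wz":0,"dx":0,"dy":0,"dz":0.14,"hand":0.35},{"wx":0,"wy":0,"wz":0,"dx":0,"dy":0,"dz":0.15,"hand":0.35},{"wx":0,"wy":0,"wz":0,"dx":0,"dy":0,"dz":0.15,"hand":0.35},{"wx":0.043,"wy":-0.0085,"wz":0,"dx":-0.05,"dy":0.1,"dz":0.1,"hand":0.35}]'
python3 -m jog '[{"wx":0.043,"wy":-0.0085,"wz":0,"dx":-0.07,"dy":0.145,"dz":0,"hand":0.35},{"wx":0,"wy":0,"wz":0.05,"dx":-0.07,"dy":0.145,"dz":0,"hand":0.35},{"wx":0,"wy":0,"wz":0.05,"dx":0,"dy":0.16,"dz":0,"hand":0.35},{"wx":0,"wy":0,"wz":0.05,"dx":0,"dy":0.16,"dz":0,"hand":0.35},{"wx":0,"wy":0,"wz":0,"dx":0,"dy":0.16,"dz":0,"hand":0.35}]'
python3 -m jog '[{"wx":0,"wy":0,"wz":0,"dx":0,"dy":0,"dz":0,"hand":0.35},{"wx":0,"wy":0,"wz":0,"dx":0,"dy":0,"dz":0,"hand":0.35},{"wx":0,"wy":0,"wz":0,"dx":0,"dy":0,"dz":0,"hand":0.35}]'
python3 look.py w5
python3 - <<'E'
import fit,pickle,numpy as np
W,im,M=pickle.load(open('w5.pkl','rb'))
for q,p0 in dict(box_left=[.478,.3105,0,.108],box_middle=[.498,.1945,0,-.098],box_right=[.5815,.067,0,-.199],stand=[.503,.444,0,2.658]).items():
    if q in M: p,e=fit.fit([(W,M[q])],fit.stand if q=='stand' else fit.box,p0);print(q,p.round(4),np.degrees(p[3]).round(2),round(e,3))
E
```

```text
clock: 17.87
tool_pos: [0.5513, 0.0704, 0.0844]
eef_rot: [0.991, -0.099, -0.007, 0.087]
contact_force: [1.4, 0.2, -1.6]
opening: 0.1
finger_force: 35.0
clock: 18.28
tool_pos: [0.5509, 0.07, 0.0838]
eef_rot: [0.991, -0.099, -0.008, 0.087]
contact_force: [0.1, -0.2, 0.7]
opening: 0.378
finger_force: 0.0
clock: 18.7
tool_pos: [0.5415, 0.0945, 0.2322]
eef_rot: [0.994, -0.1, -0.001, 0.043]
contact_force: [1.4, -0.3, -0.5]
opening: 0.648
finger_force: 0.0
clock: 19.12
tool_pos: [0.5031, 0.2887, 0.23]
eef_rot: [0.999, 0.052, 0.0, -0.0]
contact_force: [1.2, 0.4, 0.4]
opening: 0.651
finger_force: 0.0
clock: 19.37
tool_pos: [0.5034, 0.2867, 0.229]
eef_rot: [0.999, 0.05, -0.0, 0.001]
contact_force: [0.9, -0.3, -0.6]
opening: 0.645
finger_force: 0.0
box_left [207.1, 122.2, 262.4, 257.9] 0.7
box_middle [302.5, 113.7, 390.2, 247.9] 0.72
box_right [412.3, 32.8, 510.6, 189.1] 0.6
stand [0.0, 149.0, 160.6, 308.7] 0.74
[0.50336041 0.28666721 0.22896059] [ 9.98740629e-01  5.01653266e-02 -6.94997781e-05  7.69370740e-04] 19.3667
box_left [ 0.477   0.3096 -0.0063  0.1007] 5.77 0.042
box_middle [ 0.4978  0.1913 -0.0073 -0.0937] -5.37 0.03
box_right [ 0.5814  0.0658 -0.0009 -0.2052] -11.76 0.047
stand [ 0.5012  0.4478 -0.0059  2.6696] 152.96 0.093
```

```bash
python3 -m jog '[{"wx":0,"wy":0,"wz":0,"dx":-0.105,"dy":0.042,"dz":0,"hand":0.35},{"wx":0,"wy":0,"wz":0,"dx":-0.105,"dy":0.041,"dz":0,"hand":0.35},{"wx":0,"wy":0,"wz":0,"dx":0,"dy":0,"dz":-0.14,"hand":0.35},{"wx":0,"wy":0,"wz":0,"dx":0,"dy":0,"dz":-0.14,"hand":0.35},{"wx":0,"wy":0,"wz":0,"dx":0,"dy":0,"dz":-0.12,"hand":0.35}]'
python3 -m jog '[{"wx":0,"wy":0,"wz":0,"dx":0,"dy":0,"dz":0,"hand":0.35},{"wx":0,"wy":0,"wz":0,"dx":0,"dy":0,"dz":0,"hand":0.35},{"wx":0,"wy":0,"wz":0,"dx":0,"dy":0,"dz":0,"hand":0.35}]'
```

```text
clock: 20.03
tool_pos: [0.4508, 0.308, 0.128]
eef_rot: [0.999, 0.05, 0.0, -0.0]
contact_force: [0.6, -0.2, -0.7]
opening: 0.651
finger_force: 0.0
clock: 20.28
tool_pos: [0.4519, 0.3087, 0.1301]
eef_rot: [0.999, 0.05, 0.001, -0.001]
contact_force: [0.9, -0.8, 1.2]
opening: 0.647
finger_force: 0.0
```

Down, grip, then lift slightly to verify the weight.

```bash
python3 -m jog '[{"wx":0,"wy":0,"wz":0,"dx":-0.003,"dy":-0.004,"dz":-0.1,"hand":0.35},{"wx":0,"wy":0,"wz":0,"dx":0,"dy":0,"dz":-0.103,"hand":0.6},{"wx":0,"wy":0,"wz":0,"dx":0,"dy":0,"dz":0,"hand":0.6},{"wx":0,"wy":0,"wz":0,"dx":0,"dy":0,"dz":0,"hand":1},{"wx":0,"wy":0,"wz":0,"dx":0,"dy":0,"dz":0,"hand":1}]' 40
python3 -m jog '[{"wx":0,"wy":0,"wz":0,"dx":0,"dy":0,"dz":0,"hand":1},{"wx":0,"wy":0,"wz":0,"dx":0,"dy":0,"dz":0,"hand":1},{"wx":0,"wy":0,"wz":0,"dx":0,"dy":0,"dz":0,"hand":1},{"wx":0,"wy":0,"wz":0,"dx":0,"dy":0,"dz":0,"hand":1},{"wx":0,"wy":0,"wz":0,"dx":0,"dy":0,"dz":0,"hand":1}]'
python3 -m jog '[{"wx":0,"wy":0,"wz":0,"dx":0,"dy":0,"dz":0,"hand":1},{"wx":0,"wy":0,"wz":0,"dx":0,"dy":0,"dz":0,"hand":1},{"wx":0,"wy":0,"wz":0,"dx":0,"dy":0,"dz":0.05,"hand":1},{"wx":0,"wy":0,"wz":0,"dx":0,"dy":0,"dz":0.05,"hand":1},{"wx":0,"wy":0,"wz":0,"dx":0,"dy":0,"dz":0,"hand":1}]'
python3 -m jog '[{"wx":0,"wy":0,"wz":0,"dx":0,"dy":0,"dz":0,"hand":1},{"wx":0,"wy":0,"wz":0,"dx":0,"dy":0,"dz":0,"hand":1},{"wx":0,"wy":0,"wz":0,"dx":0,"dy":0,"dz":0,"hand":1}]'
python3 -m jog '[{"wx":0,"wy":0,"wz":0,"dx":0,"dy":0,"dz":0,"hand":1}]'
```

```text
clock: 20.7
tool_pos: [0.4513, 0.3083, 0.08]
eef_rot: [0.999, 0.05, 0.001, -0.001]
contact_force: [0.5, 0.4, -0.2]
opening: 0.37
finger_force: 0.0
clock: 21.12
tool_pos: [0.4507, 0.3071, 0.0788]
eef_rot: [0.999, 0.05, 0.001, 0.0]
contact_force: [-0.3, -2.1, 5.4]
opening: 0.093
finger_force: 38.6
clock: 21.53
tool_pos: [0.4509, 0.3081, 0.1045]
eef_rot: [0.999, 0.05, 0.001, -0.001]
contact_force: [0.3, 0.7, -3.2]
opening: 0.087
finger_force: 39.5
clock: 21.78
tool_pos: [0.4496, 0.3071, 0.1022]
eef_rot: [0.999, 0.05, -0.001, 0.0]
contact_force: [0.7, -0.0, -2.4]
opening: 0.09
finger_force: 39.6
clock: 21.87
tool_pos: [0.4497, 0.3071, 0.1023]
eef_rot: [0.999, 0.05, -0.001, 0.0]
contact_force: [-0.5, 0.0, -2.0]
opening: 0.089
finger_force: 39.6
```

```bash
python3 -m jog '[{"wx":0,"wy":0,"wz":0,"dx":0,"dy":0,"dz":0.128,"hand":1},{"wx":0,"wy":0,"wz":0,"dx":0,"dy":0,"dz":0.128,"hand":1},{"wx":0,"wy":0,"wz":0,"dx":0.04,"dy":0,"dz":0.128,"hand":1},{"wx":0,"wy":0,"wz":0.05,"dx":0.08,"dy":0.022,"dz":0,"hand":1},{"wx":0,"wy":0,"wz":0.05,"dx":0.08,"dy":0.022,"dz":0,"hand":1}]'
python3 -m jog '[{"wx":0,"wy":0,"wz":0.055,"dx":0.08,"dy":0.022,"dz":0,"hand":1},{"wx":0,"wy":0,"wz":0.055,"dx":0.08,"dy":0.022,"dz":0,"hand":1},{"wx":0,"wy":0,"wz":0.055,"dx":0.08,"dy":0.022,"dz":0,"hand":1},{"wx":0,"wy":0,"wz":0.055,"dx":0.08,"dy":0.022,"dz":0,"hand":1},{"wx":0,"wy":0,"wz":0.055,"dx":0.08,"dy":0.022,"dz":0,"hand":1}]'
python3 -m jog '[{"wx":0,"wy":0,"wz":0.055,"dx":0.02,"dy":0.022,"dz":0,"hand":1},{"wx":0,"wy":0,"wz":0.055,"dx":0,"dy":0.022,"dz":0,"hand":1},{"wx":0,"wy":0,"wz":0.01,"dx":0,"dy":0,"dz":0,"hand":1},{"wx":0,"wy":0,"wz":0,"dx":0,"dy":0,"dz":0,"hand":1},{"wx":0,"wy":0,"wz":0,"dx":0,"dy":0,"dz":0,"hand":1}]'
python3 -m jog '[{"wx":0,"wy":0,"wz":0,"dx":0,"dy":0,"dz":0,"hand":1},{"wx":0,"wy":0,"wz":0,"dx":0,"dy":0,"dz":0,"hand":1}]'
python3 look.py w6
python3 - <<'E'
from h import *
from scipy.spatial.transform import Rotation as R
print(R.from_quat(r.get_state()['eef_rot']).as_matrix().round(3),r.get_state()['q'].round(2))
a=cv2.imread('pics/w6.png');b=cv2.cvtColor(r.snapshot('scene'),4)
cv2.imwrite('pics/h1.png',np.hstack([cv2.resize(a,(400,300)),cv2.resize(b[150:300,170:370],(400,300))]))
E
```

```text
clock: 22.28
tool_pos: [0.5012, 0.3191, 0.2011]
eef_rot: [0.988, 0.152, 0.002, -0.001]
contact_force: [-0.2, 0.4, -2.0]
opening: 0.086
finger_force: 39.6
clock: 22.7
tool_pos: [0.6007, 0.3454, 0.198]
eef_rot: [0.91, 0.415, -0.001, 0.0]
contact_force: [0.9, 0.4, -2.2]
opening: 0.093
finger_force: 39.6
clock: 23.12
tool_pos: [0.6046, 0.3563, 0.1984]
eef_rot: [0.855, 0.518, -0.001, 0.0]
contact_force: [-0.0, 0.0, -2.4]
opening: 0.092
finger_force: 39.6
clock: 23.28
tool_pos: [0.6051, 0.3565, 0.1991]
eef_rot: [0.855, 0.518, -0.0, 0.0]
contact_force: [-0.8, 1.3, -2.7]
opening: 0.093
finger_force: 39.6
box_left [204.0, 62.4, 314.3, 319.5] 0.76
box_middle [229.6, 352.4, 292.5, 383.8] 0.78
stand [0.0, 75.5, 112.1, 215.6] 0.69
[0.60506876 0.35648636 0.19908628] [ 8.55224441e-01  5.18257632e-01 -7.22103035e-05  4.22306908e-04] 23.2833
[[ 0.462  0.887  0.   ]
 [ 0.887 -0.462 -0.   ]
 [ 0.     0.    -1.   ]] [-0.34  0.88 -0.55  1.33  0.48  1.06 -1.44]
```

View pics/h1.png

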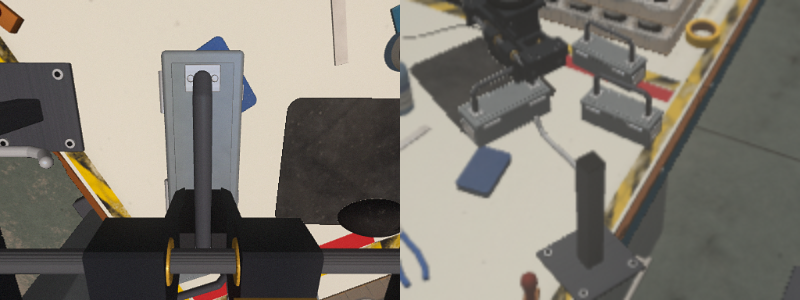

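```bash
python3 - <<'E'
from h import *
import pickle,fit
W,im,M=pickle.load(open('w6.pkl','rb'))
for s in ([.503,.4445,2.66],[.5012,.4478,2.6696]):
    c,n=np.cos(s[2]),np.sin(s[2]);f=lambda x,z:np.array([s[0]+c*x,s[1]+n*x,z])
    print('nose pred',proj(W,[f(-.034,.203)]),'hook mid',proj(W,[f(0,.185),f(.04,.186)]))
X=fit.V+[pickle.load(open('w5.pkl','rb')),(W,im,M)]
p,e=fit.fit([(v[0],v[2]['stand']) for v in X],fit.stand,[.503,.4445,0,2.66]);print(p,np.degrees(p[3]),e)
for nm,v in zip('2356',X): 
    q,e=fit.fit([(v[0],v[2]['stand'])],fit.stand,p);print(nm,q.round(4),round(e,3))
cv2.imwrite('pics/h2.png',cv2.resize(cv2.cvtColor(im,4)[150:260,0:146],(796,600),interpolation=cv2.INTER_CUBIC))
E
```

```text
nose pred [[ 52.44805569 205.64009052]] hook mid [[  8.87177117 193.50693161]
 [-68.90029899 194.16726392]]
nose pred [[ 44.75013009 200.86539703]] hook mid [[  1.90886202 189.7472159 ]
 [-75.97757219 191.08381993]]
[ 5.02761106e-01  4.44269549e-01 -7.77357760e-04  2.65974476e+00] 152.39214927266022 0.06550187737341182
2 [ 0.5027  0.4458 -0.0027  2.657 ] 0.065
3 [ 0.5018  0.4453 -0.0051  2.661 ] 0.04
5 [ 0.5007  0.4492 -0.0079  2.6721] 0.092
6 [5.0320e-01 4.4400e-01 3.0000e-04 2.6647e+00] 0.031
```

View pics/h2.png

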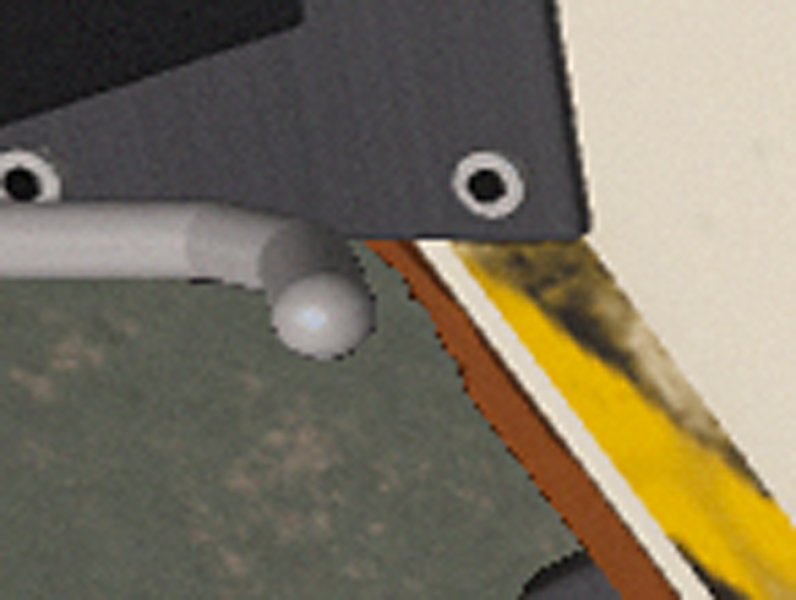

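```bash
python3 -m jog '[{"wx":0,"wy":0,"wz":0,"dx":-0.051,"dy":0.0283,"dz":0,"hand":1},{"wx":0,"wy":0,"wz":0,"dx":-0.051,"dy":0.0283,"dz":0,"hand":1},{"wx":0,"wy":0,"wz":0,"dx":-0.051,"dy":0.0283,"dz":0,"hand":1},{"wx":0,"wy":0,"wz":0,"dx":-0.051,"dy":0.0283,"dz":0,"hand":1},{"wx":0,"wy":0,"wz":0,"dx":0,"dy":0,"dz":0,"hand":1}]'
python3 -m jog '[{"wx":0,"wy":0,"wz":0,"dx":0,"dy":0,"dz":0,"hand":1},{"wx":0,"wy":0,"wz":0,"dx":-0.03,"dy":0.017,"dz":0,"hand":1},{"wx":0,"wy":0,"wz":0,"dx":-0.03,"dy":0.017,"dz":0,"hand":1},{"wx":0,"wy":0,"wz":0,"dx":0,"dy":0,"dz":0,"hand":1},{"wx":0,"wy":0,"wz":0,"dx":0,"dy":0,"dz":0,"hand":1}]'
```

```text
clock: 24.0
tool_pos: [0.5499, 0.3886, 0.1995]
eef_rot: [0.853, 0.521, -0.001, -0.002]
contact_force: [-1.5, 1.5, -2.6]
opening: 0.091
finger_force: 39.6
clock: 24.42
tool_pos: [0.5386, 0.3943, 0.1991]
eef_rot: [0.855, 0.519, 0.0, -0.0]
contact_force: [-0.3, 0.1, -2.5]
opening: 0.088
finger_force: 39.6
```

```bash
python3 -m jog '[{"wx":0,"wy":0,"wz":0,"dx":-0.048,"dy":0.026,"dz":0,"hand":1},{"wx":0,"wy":0,"wz":0,"dx":-0.048,"dy":0.026,"dz":0,"hand":1},{"wx":0,"wy":0,"wz":0,"dx":-0.048,"dy":0.026,"dz":0,"hand":1},{"wx":0,"wy":0,"wz":0,"dx":-0.048,"dy":0.026,"dz":0,"hand":1},{"wx":0,"wy":0,"wz":0,"dx":0,"dy":0,"dz":0,"hand":1}]'
python3 -m jog '[{"wx":0,"wy":0,"wz":0,"dx":0,"dy":0,"dz":0,"hand":1},{"wx":0,"wy":0,"wz":0,"dx":0,"dy":0,"dz":0,"hand":1},{"wx":0,"wy":0,"wz":0,"dx":0,"dy":0,"dz":0,"hand":1}]'
python3 look.py w7
python3 - <<'E'
from h import *
a=cv2.imread('pics/w7.png');b=cv2.cvtColor(r.snapshot('scene'),4)
cv2.imwrite('pics/h3.png',np.hstack([cv2.resize(a,(400,300)),cv2.resize(b[190:265,205:305],(400,300),interpolation=2)]))
E
```

```text
clock: 24.83
tool_pos: [0.486, 0.4233, 0.1995]
eef_rot: [0.853, 0.522, -0.001, -0.002]
contact_force: [-1.0, 0.9, -1.8]
opening: 0.091
finger_force: 39.6
clock: 25.08
tool_pos: [0.4922, 0.4189, 0.1989]
eef_rot: [0.855, 0.518, 0.0, 0.001]
contact_force: [0.9, 0.2, -2.0]
opening: 0.092
finger_force: 39.6
box_left [203.0, 63.9, 311.9, 319.3] 0.9
box_middle [0.0, 84.8, 335.4, 262.6] 0.61
box_right [405.2, 348.0, 498.7, 384.0] 0.86
stand [0.0, 83.1, 338.0, 269.2] 0.97
[0.49223661 0.41893404 0.19891084] [8.55328936e-01 5.18084907e-01 2.48750461e-04 6.15657229e-04] 25.0833
```

View pics/h3.png

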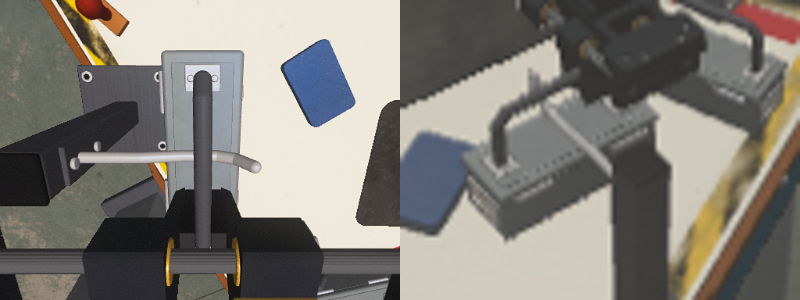

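```bash
python3 -m jog '[{"wx":0,"wy":0,"wz":0,"dx":0,"dy":0,"dz":-0.034,"hand":1},{"wx":0,"wy":0,"wz":0,"dx":0,"dy":0,"dz":-0.034,"hand":1},{"wx":0,"wy":0,"wz":0,"dx":0,"dy":0,"dz":-0.034,"hand":1},{"wx":0,"wy":0,"wz":0,"dx":0,"dy":0,"dz":0,"hand":1},{"wx":0,"wy":0,"wz":0,"dx":0,"dy":0,"dz":0,"hand":1}]'
python3 -m jog '[{"wx":0,"wy":0,"wz":0,"dx":0,"dy":0,"dz":-0.006,"hand":1},{"wx":0,"wy":0,"wz":0,"dx":0,"dy":0,"dz":0,"hand":1},{"wx":0,"wy":0,"wz":0,"dx":0,"dy":0,"dz":0,"hand":1}]'
```

```text
clock: 25.8
tool_pos: [0.4907, 0.4192, 0.1724]
eef_rot: [0.855, 0.519, -0.001, 0.0]
contact_force: [-1.1, 0.2, -2.4]
opening: 0.091
finger_force: 39.6
clock: 26.05
tool_pos: [0.4911, 0.4198, 0.1721]
eef_rot: [0.855, 0.519, 0.0, 0.0]
contact_force: [0.6, -0.2, -1.7]
opening: 0.09
finger_force: 39.6
```

```bash
for k in 1; do python3 -m jog '[{"wx":0,"wy":0,"wz":0,"dx":0,"dy":0,"dz":-0.006,"hand":1},{"wx":0,"wy":0,"wz":0,"dx":0,"dy":0,"dz":0,"hand":1},{"wx":0,"wy":0,"wz":0,"dx":0,"dy":0,"dz":0,"hand":1}]'|grep -E 'pos|contact'; done
python3 -m jog '[{"wx":0,"wy":0,"wz":0,"dx":0,"dy":0,"dz":0,"hand":1}]'|grep contact
```

```text
tool_pos: [0.4913, 0.42, 0.1708]
contact_force: [-0.5, -0.5, -1.0]
contact_force: [-0.1, 0.2, -0.8]
```

Contact is starting; a bit more, then release slowly.

```bash
python3 -m jog '[{"wx":0,"wy":0,"wz":0,"dx":0,"dy":0,"dz":-0.004,"hand":1},{"wx":0,"wy":0,"wz":0,"dx":0,"dy":0,"dz":0,"hand":1},{"wx":0,"wy":0,"wz":0,"dx":0,"dy":0,"dz":0,"hand":1}]'|grep -E 'pos|contact'
python3 -m jog '[{"wx":0,"wy":0,"wz":0,"dx":0,"dy":0,"dz":0,"hand":0.8},{"wx":0,"wy":0,"wz":0,"dx":0,"dy":0,"dz":0,"hand":0.8},{"wx":0,"wy":0,"wz":0,"dx":0,"dy":0,"dz":0,"hand":0.6},{"wx":0,"wy":0,"wz":0,"dx":0,"dy":0,"dz":0,"hand":0.45},{"wx":0,"wy":0,"wz":0,"dx":0,"dy":0,"dz":0,"hand":0.45}]'
python3 -m jog '[{"wx":0,"wy":0,"wz":0,"dx":0,"dy":0,"dz":0,"hand":0.45},{"wx":0,"wy":0,"wz":0,"dx":0,"dy":0,"dz":0,"hand":0.45},{"wx":0,"wy":0,"wz":0,"dx":0,"dy":0,"dz":0,"hand":0.45}]'
python3 look.py w8
python3 - <<'E'
from h import *
a=cv2.imread('pics/w8.png');b=cv2.cvtColor(r.snapshot('scene'),4)
cv2.imwrite('pics/h4.png',np.hstack([cv2.resize(a,(400,300)),cv2.resize(b[190:265,205:305],(400,300),interpolation=2)]))
E
```

```text
tool_pos: [0.4913, 0.4199, 0.17]
contact_force: [-0.6, -1.3, 3.4]
clock: 27.05
tool_pos: [0.4911, 0.4197, 0.1694]
eef_rot: [0.855, 0.519, -0.0, 0.0]
contact_force: [-0.3, 0.4, -0.4]
opening: 0.401
finger_force: 0.0
clock: 27.3
tool_pos: [0.4911, 0.4197, 0.1695]
eef_rot: [0.855, 0.519, 0.0, 0.0]
contact_force: [-0.1, -0.4, 0.1]
opening: 0.549
finger_force: 0.0
box_left [204.8, 61.2, 314.5, 317.1] 0.69
box_middle [292.1, 350.9, 350.9, 383.3] 0.74
stand [0.0, 81.8, 359.4, 311.6] 0.62
[0.49113573 0.41973258 0.16946049] [8.54929609e-01 5.18744025e-01 6.02652467e-06 1.87818178e-05] 27.3
```

View pics/h4.png

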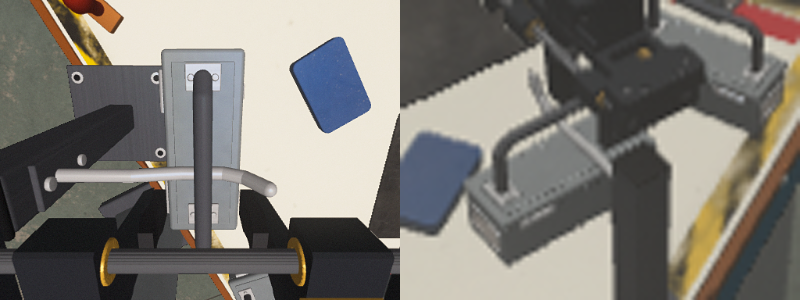

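```bash
python3 -m jog '[{"wx":0,"wy":0,"wz":0,"dx":0,"dy":0,"dz":0.06,"hand":0.45},{"wx":0,"wy":0,"wz":0,"dx":0,"dy":0,"dz":0.1,"hand":0.45},{"wx":0,"wy":0,"wz":0,"dx":0,"dy":0,"dz":0.14,"hand":0.45},{"wx":0,"wy":0,"wz":0,"dx":0,"dy":0,"dz":0.14,"hand":0.45},{"wx":0,"wy":0,"wz":0,"dx":0,"dy":0,"dz":0.1,"hand":0.45}]'
python3 -m jog '[{"wx":0,"wy":0,"wz":0,"dx":0,"dy":0,"dz":0,"hand":0.45},{"wx":0,"wy":0,"wz":0,"dx":0,"dy":0,"dz":0,"hand":0.45},{"wx":0,"wy":0,"wz":0,"dx":0,"dy":0,"dz":0,"hand":0.45},{"wx":0,"wy":0,"wz":0,"dx":0,"dy":0,"dz":0,"hand":0.45},{"wx":0,"wy":0,"wz":0,"dx":0,"dy":0,"dz":0,"hand":0.45}]'
python3 look.py w9
python3 - <<'E'
import fit,pickle,numpy as np
from h import *
W,im,M=pickle.load(open('w9.pkl','rb'))
for q,p0 in dict(box_left=[.503,.4445,.092,1.09],box_middle=[.4978,.194,0,-.097],box_right=[.581,.067,0,-.199]).items():
    if q in M: p,e=fit.fit([(W,M[q])],fit.box,p0);print(q,p.round(4),round(e,3))
E
```

```text
clock: 28.02
tool_pos: [0.4914, 0.4206, 0.3077]
eef_rot: [0.855, 0.519, 0.002, -0.001]
contact_force: [0.1, 0.8, 0.5]
opening: 0.55
finger_force: 0.0
clock: 28.43
tool_pos: [0.4907, 0.419, 0.3029]
eef_rot: [0.855, 0.519, -0.001, 0.0]
contact_force: [-1.0, 0.3, -0.5]
opening: 0.553
finger_force: 0.0
box_left [229.6, 70.3, 290.9, 219.1] 0.93
box_middle [281.7, 241.2, 381.8, 317.2] 0.86
box_right [144.2, 13.0, 190.0, 53.7] 0.23
stand [97.0, 79.5, 309.3, 189.8] 0.95
[0.49072632 0.41900206 0.30285147] [ 8.54879119e-01  5.18825012e-01 -1.43971769e-03  4.75575471e-04] 28.4333
box_left [0.5041 0.4422 0.0883 1.0896] 0.086
box_middle [ 0.4963  0.1879 -0.0228  0.0156] 1.454
box_right [ 0.7746  1.4978 -3.3104 15.3809] 1.0
```

```bash
python3 - <<'E'
import fit,pickle,numpy as np
from h import *
for c in ('top','scene'):
    T=r.camera_info(c);r.snapshot(c)
    for q,p0 in dict(box_left=[.503,.4425,.09,1.09],box_middle=[.4978,.194,0,-.097],box_right=[.581,.067,0,-.199]).items():
        for d in r.masks_of(c,q)[:2]: print(c,q,np.round(d['bbox']),round(d['p'],2), 'pred',*(lambda a:(np.round([a[1].min(),a[0].min(),a[1].max(),a[0].max()])))(np.nonzero(fit.draw(T,fit.box,np.array(p0))>.5)))
E
```

```text
top box_left [158. 191. 208. 225.] 0.52 pred 154 188 207 229
top box_middle [256. 190. 279. 238.] 0.85 pred 256 189 279 236
top box_right [299. 166. 324. 211.] 0.59 pred 295 162 323 210
scene box_left [220. 209. 267. 257.] 0.79 pred 220 210 269 256
scene box_middle [262. 184. 302. 224.] 0.88 pred 259 185 301 223
scene box_middle [221. 209. 264. 257.] 0.7 pred 259 185 301 223
scene box_right [270. 169. 296. 194.] 0.84 pred 255 159 293 195
scene box_right [240. 214. 289. 304.] 0.36 pred 255 159 293 195
```

All in place.

```bash
python3 -c "
from plant import r
print(r.finish_job())"
```

```text
the job is handed in; nothing more can be done
None
```

The left box was the empty one (about 2.2 N when lifted clear): I raised one end of each box in turn from left to right, hung the left box level on the hook, left the other two where they stood, and handed the job in at about 28.5 s; no verdict came back.

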